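# Lay a thin-walled turned vase in the oiling cradle

### The arm

A 6-joint arm with a two-finger parallel gripper is mounted at the origin on the work surface. World frame = base frame: x ahead of the robot, y to its left, z up, the work surface at z = 0. Lengths are in m, angles in degrees, forces in N, time in s.
With the tool pointing down it reaches from about 0.4 to 0.925 m from the base axis. Payload 12.5 kg.
Tool frame: the origin (TCP) lies between the finger pads; the fingertips stand 17 mm ahead of it and the grasp point (between the pads) lies 2 mm behind it (r.tip_extent is the distance from the TCP to the fingertips, in m); z points along the fingers, y is the line along which they close (so a half turn about z gives the same grasp; the last joint's range is limited). The gripper opens to 95 mm and grips with 3 to 60 N. Pads are 20 mm wide; open, the fingers measure 119 mm over their backs; the gripper's body (75 mm by 180 mm) begins 59 mm behind the grasp point.
Start: joints at [-80.764, 28.126, 89.318, -0, 62.55, -6.05], TCP at [0.165, -0.603, 0.193] pointing down, gripper open.
Joint ranges: [-177.58, 177.58], [-47.91, 125.51], [2.72, 160], [-65.01, 245.01], [3.68, 167.84], [-153.87, 153.87]. Speed limits (degrees/s): [127.2, 127.2, 159.86, 180, 180, 180].

### API

Orientations are given as [roll, pitch, yaw] about the fixed x, y, z axes, in that order (R = Rz(yaw) Ry(pitch) Rx(roll)).
In Python, from rig import r gives the robot as it stands.
- The arm moves only by the tool servo_tool, never from a script. Its argument "rows" is a list of rows, each an object with "hand": the closure, from 0 (fully open) to 1 (shut); "xyz": the shift along the tool's x, y, z in m, a list of three; "yaw": the turn about the tool's z in rad. A call has 1 to 8 rows; each row is the pose to reach, as a shift and turn from the pose commanded when the call began, along the tool's axes at that moment; what a row does not reach only later rows make up. A row lasts 1/12 s, in which the tool goes at most 41.7 mm and 7.16 degrees, less where a joint would pass 70% of its speed; a pose out of reach is approached as far as the arm can. A call with a gripper value outside its range is refused whole. The fingers move at their own pace and stop on an object; "newtons" is the grip in N (left out, the last holds). Time passes only in rows, so rows that repeat a pose let the fingers close. It gives the time, the measured TCP pose, the force, the opening and the grip force at its end, in the units of the state.
- r.observe(): the state, without advancing time (a new reading comes with each control period).
- r.camera(name): name is "scene" or "top" or "wrist"; returns (picture, depth): 420x560x3 uint8, red, green, blue; 420x560 float32, m along the optical axis (not along the pixel's ray), 0 where there is no reading.
- r.camera_info(name): a dict with "vertical_fov" (degrees; the focal length in pixels is half the picture's height over the tangent of half this angle, whatever the lens; pixels are square), "cx", "cy" (the principal point, pixels), "k1" (the pictures are not rectified: a ray, as slopes to the right and down, at radius r is drawn at 1 + k1 r^2 times it, then the intrinsics apply), "extrinsics" (4x4, takes a point from world to camera coordinates); the wrist camera has in their place "T_tool_cam" (4x4, takes a point from camera to tool coordinates, whose origin is the TCP and whose axes are the flange's). Camera axes: x right, y down, z forward; pixel columns grow to the right and rows downward; lengths in m; the calibration is good to about 2 mm. A picture is of the moment at which its call begins: read the wrist's pose just before it. camera_info takes no time and is no camera call.
- r.sign_off(): hands the job in; it is judged then, once.
The state is a dict: "time_s": time; "qpos": joint angles; "joint_velocities": joint speeds; "tau": joint torques, N m; "tcp_pos": TCP position; "tcp_rot": TCP orientation; "wrist_force": force on the tool from outside, world axes, zero at the start; "ft_torque": the same for the moment, N m; "gripper_width": opening from 0.0 (shut) to 1.0 (fully open); "finger_force": force on a finger pad.
Only numpy, scipy, OpenCV 4.12 (cv2) and the standard library are available. Lean on these libraries where they do the work, as an engineer would, in place of code of your own. Each camera call takes 0.05 s, during which the arm holds its last target. There are 200 camera calls.

### The job

Pick up the freshly turned thin-walled wooden vase from its cork pad and lay it gently on its side in the sloping blue-lined cradle, foot at the low end and mouth towards the red sliding stop, and let go of it. Then slide the red stop down until the vase sits snugly, without being pressed, between the fixed foot pad and the stop. The wall is thin and cracks easily: take it with a light grip, do not drop, knock or press it, and leave the gouge, wax tin and bowl where they are.

Things in the scene. Friction and masses are not known exactly. Their poses are not given: they have to be found in the camera images.
- vase: Turned wooden vase, loose, upright on the cork pad at the start; 0.08 to 0.17 kg, balanced half-way up. 115 mm tall, round; diameter 52 mm over the lowest 30 mm (foot) and top 15 mm (lip). Origin: centre of the underside of the foot; +z runs along its axis to the mouth. Thin wall: it cracks if contact forces on it add up to over 45 N (knocked, pressed), or if let fall more than 6 mm.
- vase_waist (a point): Middle of the vase's straight waist, on its axis 66 mm from the foot; the waist is 47 mm in diameter from 38 to 94 mm above the foot: the place to grip. It cracks if the fingers press with more than 32 N in all (16 N each); a grip of 8 to 10 N per finger is ample to carry it; held more lightly, or far from its middle, it can swivel between the pads.
- vase_mouth (a point): Centre of the vase's mouth, on its axis 115 mm from the foot. The mouth is closed, almost flush, with a dark wooden plug: nothing can reach inside.
- pad: Cork drying pad, fixed, 110 x 110 mm, 20 mm thick; origin at the centre of its underside (on the bench). The vase stands on it.
- bed: Fixed bed of the sloping cradle (base 250 x 100 mm). +x runs 15 degrees up the slope, y level, +z square to the slope. Origin: 60 mm above the bench, where the centre of the vase's foot belongs; a laid vase has its axis along +x, mouth up the slope. Fixed foot pad: face at x = 0, looking up the slope, 46 mm wide, top at z = +7 mm. Inclined board below: upper face at z = -40 mm.
- v_high (a point): Centre of the upper blue V-block, on the axis of a laid vase, at bed x = 104 mm; the lower one is at bed x = 16 mm. Each is 13 mm wide along x; its arms rise at 45 degrees, up to 6 mm below the axis and out to 38 mm either side. Between the two V-blocks the sides are open for the fingers.
- stop (a joint): Red sliding stop of the cradle: distance (m) up the slope from where its face would just touch the mouth of a vase lying fully home (0 = touching; range -0.008 to 0.062). It starts 38 to 60 mm withdrawn, slides with about 3 N of friction and stays where it is left.
- stop_face (a point): Centre of the red stop's lined face, on the vase's axis, at bed x = 115 mm + joint value; axes as the bed's. The stop is a plate 12 mm thick (from here up the slope), 50 mm wide, top edge 5 mm above this point; push it down the slope from behind with closed fingertips. Its low foot (top 30 mm below this point) runs to 35 mm up the slope of the face.
- gouge: Bystander: woodturning gouge lying on the bench, 240 mm long along its x, 28 mm high, light wooden handle; origin on the bench under its middle.
- waxtin: Bystander: wax tin, 72 mm diameter, 60 mm high; origin at the centre of its underside.
- bowl: Bystander: dark wooden bowl, 120 mm diameter, 50 mm high; origin at the centre of its underside.
There are look-alikes about, which are no part of the job. Leave any orange or purple look-alike of the vase alone.

How it is judged:
By the outcome, as a careful person would: the job done as asked, in the order asked, and still so for the second after the job is handed in, with the robot touching nothing.
It also fails if it takes over 56 s, if anything falls off the work surface, if the arm or the gripper's body presses on something with over 40 N, if the wrist force passes 120 N, or if a joint passes its speed limit or range.

## Working session

There is one attempt and no reset: what is moved stays moved. The work goes in short steps, Python scripts to look and compute and a tool call to move; the robot and the scene stay as the last step left them, time stands still between calls to the robot, and variables do not carry over. Pictures are saved under pics/ and viewed, at most 10 in all, crops included, and the job is handed in when it is done.

Besides the shell and the picture viewer there is one more tool, called as name([rows], argument=value, ...), one row to a line, values as JSON. servo_tool: Moves the arm, as the interface text tells. Its arguments: {"type":"object","properties":{"rows":{"type":"array"},"newtons":{"type":"number"}},"required":["rows"]}

```bash
ls; mkdir -p pics; cat > h.py <<'E'
import numpy as np, cv2
from rig import r
from scipy.spatial.transform import Rotation as Ro
def cam(n):
    i=r.camera_info(n); s=r.observe(); p,d=r.camera(n)
    f=p.shape[0]/2/np.tan(np.radians(i['vertical_fov']/2))
    if n=='wrist':
        T=np.eye(4);T[:3,:3]=Ro.from_euler('xyz',s['tcp_rot'],degrees=True).as_matrix();T[:3,3]=s['tcp_pos']
        W=T@np.array(i['T_tool_cam'])
    else: W=np.linalg.inv(np.array(i['extrinsics']))
    h,w=d.shape
    u,v=np.meshgrid(np.arange(w),np.arange(h))
    K=np.array([[f,0,i['cx']],[0,f,i['cy']],[0,0,1.]])
    x,y=(u-i['cx'])/f,(v-i['cy'])/f; a,b=x.copy(),y.copy()
    for _ in range(15):
        g=1+i['k1']*(a*a+b*b); a,b=x/g,y/g
    P=np.stack([a*d,b*d,d],-1)@W[:3,:3].T+W[:3,3]; P[d==0]=np.nan
    return p,d,P
def save(n,p): cv2.imwrite('pics/'+n+'.png',cv2.cvtColor(p,cv2.COLOR_RGB2BGR))
E
python3 - <<'E'
from h import *
s=r.observe();print(s)
for n in('scene','top','wrist'):
    p,d,P=cam(n);np.savez(n,p=p,P=P)
    save(n+'0',p); i=r.camera_info(n);print(n,{k:i[k] for k in i if k!='x'})
E
```

```text
pics
{'time_s': 0.0, 'qpos': array([-8.07648515e+01,  2.81648349e+01,  8.93508618e+01, -1.49095541e-03,
        6.25506901e+01, -6.05036513e+00]), 'joint_velocities': array([ 0.12162181,  0.02602376,  0.07646496,  0.02470579,  0.02868211,
       -0.0892414 ]), 'tau': array([-7.59039503e-04, -6.12644434e+01, -2.58178800e+01,  6.92673353e-02,
        4.82088095e-02, -8.23808205e-05]), 'tcp_pos': array([ 0.16473873, -0.60260539,  0.19234989]), 'tcp_rot': array([-1.79933844e+02, -5.68239704e-03,  1.52861984e+01]), 'wrist_force': array([1.13997846, 0.71851446, 0.62422585]), 'ft_torque': array([-0.00909193,  0.0201876 ,  0.03739929]), 'finger_force': 0.0, 'gripper_width': 0.9968694191269425}
scene {'vertical_fov': 46.99056775783785, 'cx': 282.8224757598156, 'cy': 206.9408547623168, 'k1': -0.041362579787112566, 'extrinsics': array([[ 0.52160429,  0.85317214, -0.00512405, -0.3069887 ],
       [ 0.57436485, -0.35557811, -0.73733929, -0.25340929],
       [-0.63089935,  0.38165627, -0.67550315,  1.65098874],
       [ 0.        ,  0.        ,  0.        ,  1.        ]])}
top {'vertical_fov': 46.732891701975795, 'cx': 278.9398389069073, 'cy': 214.51639088964308, 'k1': -0.10768222142038511, 'extrinsics': array([[-0.02263936, -0.99957917,  0.01813689, -0.02645353],
       [-0.99516346,  0.02079736, -0.09600603,  0.61084191],
       [ 0.09558842, -0.02022269, -0.9952155 ,  1.0738447 ],
       [ 0.        ,  0.        ,  0.        ,  1.        ]])}
wrist {'vertical_fov': 64.20997157587715, 'cx': 273.9160117049549, 'cy': 206.97763817976227, 'k1': -0.027926905326040842, 'T_tool_cam': array([[ 1.63119496e-03, -9.61345277e-01, -2.75340874e-01,
         7.65252350e-02],
       [ 9.99998539e-01,  1.42718057e-03,  9.41303314e-04,
         4.24739048e-04],
       [-5.11956349e-04, -2.75342007e-01,  9.61346200e-01,
        -1.93013217e-01],
       [ 0.00000000e+00,  0.00000000e+00,  0.00000000e+00,
         1.00000000e+00]])}
```

View pics/scene0.png

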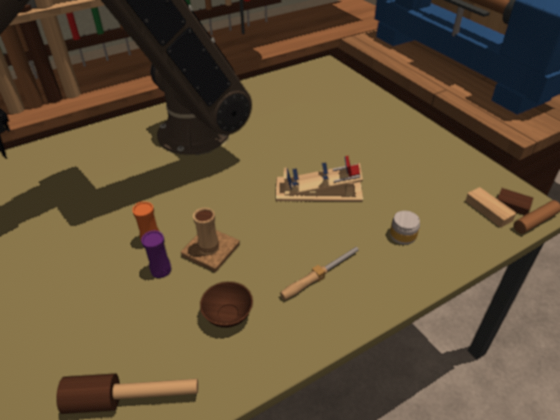

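View pics/top0.png

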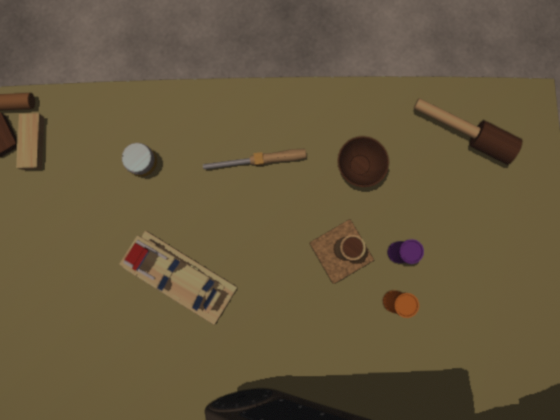

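The scene view shows three vase-shaped things. In the top image they are the natural wood one on cork (352,248), the purple one (411,252) and the orange one (405,305). I choose the wooden one. The cradle has its red stop at (135,257) and its foot pad at about (213,300). I'll check with one crop.

```bash
python3 - <<'E'
from h import *
z=np.load('top.npz');p,P=z['p'],z['P']
a=cv2.resize(p[225:330,110:245],None,fx=4,fy=4,interpolation=2)
b=cv2.resize(p[205:310,305:365],None,fx=4,fy=4,interpolation=2)
save('crop',np.hstack([a,b]))
hsv=cv2.cvtColor(p,cv2.COLOR_RGB2HSV).astype(int);H,S,V=hsv[...,0],hsv[...,1],hsv[...,2]
g=np.zeros(H.shape,bool);g[225:330,110:245]=1
for n,m in(('red',g&((H<8)|(H>172))&(S>150)&(V>60)),('blue',g&(H>105)&(H<135)&(S>90))):
    k,l,st,c=cv2.connectedComponentsWithStats(m.astype(np.uint8))
    for i in range(1,k):
        if st[i,4]>10: print(n,c[i].round(1),st[i,4],np.nanmedian(P[l==i],0).round(4),np.nanmax(P[l==i][:,2]).round(4))
v=np.zeros(H.shape,bool);v[215:290,300:390]=1
m=v&(P[...,2]>.12)
pts=P[m];print('vase top',m.sum(),pts.mean(0),(pts.min(0)+pts.max(0))/2,pts.min(0),pts.max(0))
(cx,cy),rad=cv2.minEnclosingCircle(pts[:,:2].astype(np.float32));print(cx,cy,rad)
m=v&(P[...,2]>.012)&(P[...,2]<.03);print('pad',cv2.minAreaRect(P[m][:,:2].astype(np.float32)),np.median(P[m][:,2]))
m=g&(P[...,2]>.012);Q=P[m];print('cradle',cv2.minAreaRect(Q[:,:2].astype(np.float32)), np.nanmedian(P[300:400,10:100,2]))
for q in((352,248),(411,252),(405,305),(138,158),(363,163),(250,158)):print(q,P[q[1],q[0]].round(3))
E
```

```text
red [136.  255.1] 303 [0.524  0.2702 0.0832] 0.117
blue [173.6 265. ] 29 [0.501  0.19   0.0768] 0.0839
blue [162.6 282.4] 31 [0.4647 0.2153 0.0737] 0.0838
blue [207.9 284.8] 30 [0.4557 0.1198 0.0534] 0.0623
blue [208.5 299.4] 17 [0.4225 0.12   0.049 ] 0.0611
blue [197.4 302.3] 37 [0.4186 0.1441 0.0508] 0.0611
vase top 517 [ 0.52978947 -0.18575568  0.13387239] [ 0.52997151 -0.18675893  0.13225962] [ 0.50521417 -0.2127591   0.12229209] [ 0.55472885 -0.16075876  0.14222715]
0.5298817157745361 -0.18648569285869598 0.026380060240626335
pad ((0.5299050807952881, -0.20358037948608398), (0.12298433482646942, 0.1568032205104828), 28.486337661743164) 0.021078740495328985
cradle ((0.4733056426048279, 0.191279336810112), (0.25133609771728516, 0.09974825382232666), 57.50813674926758) 0.0017090721514054774
(352, 248) [ 0.528 -0.186  0.134]
(411, 252) [ 0.517 -0.315  0.112]
(405, 305) [ 0.406 -0.298  0.11 ]
(138, 158) [0.741 0.273 0.063]
(363, 163) [ 0.731 -0.242  0.005]
(250, 158) [0.742 0.024 0.027]
```

View pics/crop.png

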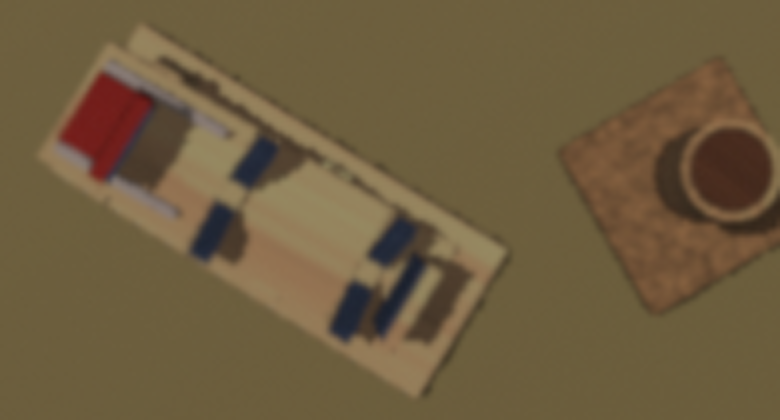

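The crop confirms it: plain wood with a dark plug, standing on the cork. The cradle slopes up from the foot pad (lower right) to the red stop (upper left).

The tool can't tilt, so I'll grip the waist and press the foot sideways against the cork pad's edge. Moving on an arc, the vase should swivel 75° between the pads. Next I'll measure the pad edge.

```bash
python3 - <<'E'
from h import *
z=np.load('top.npz');p,P=z['p'],z['P']
q=cv2.inRange(P[...,2],.013,.028)>0
q[:215]=0;q[290:]=0;q[:,:300]=0;q[:,338:]=0
Q=P[q][:,:2]
hull=cv2.convexHull(Q.astype(np.float32))[:,0]
for ang in range(108,134,2):
    n=np.array([np.cos(np.radians(ang)),np.sin(np.radians(ang))]); d=Q@n
    e=np.sort(d)[-40:]; print(ang,e[-1].round(4),(d>d.max()-.004).sum())
for c in((310,242),(334,284),(349,219)):
    print(c,P[c[1]-1:c[1]+2,c[0]-1:c[0]+2].reshape(-1,3).mean(0).round(4))
n=np.array([np.cos(np.radians(120)),np.sin(np.radians(120))]);print('vase along n',n@[.5298,-.1863])
E
```

```text
108 -0.2701 16
110 -0.2868 17
112 -0.3032 23
114 -0.3192 30
116 -0.3346 45
118 -0.3497 83
120 -0.3617 61
122 -0.3724 29
124 -0.3827 20
126 -0.3925 17
128 -0.4018 13
130 -0.4107 10
132 -0.419 10
(310, 242) [ 0.5467 -0.1096  0.0171]
(334, 284) [ 0.4492 -0.1633  0.0052]
(349, 219) [ 0.5982 -0.2025  0.0094]
vase along n -0.42624053272504087
```

servo_tool([
  {"hand":0,"xyz":[0.02,-0.013,0],"yaw":0.08},
  {"hand":0,"xyz":[0.05,-0.033,0],"yaw":0.17},
  {"hand":0,"xyz":[0.083,-0.055,0],"yaw":0.27},
  {"hand":0,"xyz":[0.116,-0.077,0],"yaw":0.37},
  {"hand":0,"xyz":[0.149,-0.099,0],"yaw":0.47},
  {"hand":0,"xyz":[0.182,-0.121,0],"yaw":0.57},
  {"hand":0,"xyz":[0.215,-0.142,0],"yaw":0.67},
  {"hand":0,"xyz":[0.245,-0.162,0],"yaw":0.77},
], newtons=8)

```text
time_s: 0.82
tcp_pos: [0.3595, -0.3802, 0.1929]
tcp_rot: [-180.0, 0.0, -29.1]
wrist_force: [0.3, -0.6, -0.9]
gripper_width: 1.002
finger_force: 0.0
```

```bash
cat >> h.py <<'E'
def rel(x,y,z,yaw):
    s=r.observe();R=Ro.from_euler('xyz',s['tcp_rot'],degrees=True).as_matrix()
    dy=(s['tcp_rot'][2]-yaw+180)%360-180
    print('t',s['time_s'],'tcp',s['tcp_pos'].round(4),s['tcp_rot'].round(2),'F',s['wrist_force'].round(2),'rel',(R.T@(np.array([x,y,z])-s['tcp_pos'])).round(4),'yaw',np.radians(dy).round(4))
E
python3 -c "
from h import *
rel(.5298,-.1863,.193,-61.3)"
```

```text
t 0.8167 tcp [ 0.3595 -0.3802  0.1929] [-180.      0.    -29.11] F [ 0.29 -0.64 -0.93] rel [ 5.450e-02 -2.523e-01 -1.000e-04] yaw 0.5618
```

servo_tool([
  {"hand":0,"xyz":[0.006,-0.03,0],"yaw":0.08},
  {"hand":0,"xyz":[0.014,-0.065,0],"yaw":0.17},
  {"hand":0,"xyz":[0.022,-0.1,0],"yaw":0.27},
  {"hand":0,"xyz":[0.03,-0.137,0],"yaw":0.37},
  {"hand":0,"xyz":[0.038,-0.175,0],"yaw":0.46},
  {"hand":0,"xyz":[0.047,-0.215,0],"yaw":0.53},
  {"hand":0,"xyz":[0.053,-0.245,0],"yaw":0.561},
  {"hand":0,"xyz":[0.0545,-0.2523,0],"yaw":0.561},
])

```text
time_s: 1.48
tcp_pos: [0.53, -0.184, 0.1927]
tcp_rot: [-180.0, 0.0, -60.9]
wrist_force: [0.6, 0.4, 0.4]
gripper_width: 1.002
finger_force: 0.0
```

```bash
python3 - <<'E'
from h import *
p,d,P=cam('wrist');save('w1',p);np.savez('wrist',p=p,P=P)
m=(P[...,2]>.128)&(P[...,2]<.145)&(np.hypot(P[...,0]-.53,P[...,1]+.186)<.05)
q=P[m];print(m.sum(),np.nanmedian(q,0));print(cv2.minEnclosingCircle(q[:,:2].astype(np.float32)))
m=(P[...,2]>.013)&(P[...,2]<.026);Q=P[m]
for a in(116,118,119,120,122):
    n=np.array([np.cos(np.radians(a)),np.sin(np.radians(a))]);dd=Q[:,:2]@n;print(a,np.percentile(dd,[99.5,99.9,100]).round(4),(dd>dd.max()-.003).sum())
rel(.5298,-.1863,.084,-61.3)
E
```

```text
3393 [ 0.53081336 -0.18902828  0.13345575]
((0.5300853252410889, -0.18865856528282166), 0.026330504566431046)
116 [-0.2871 -0.2821 -0.2791] 12
118 [-0.3105 -0.3057 -0.3026] 11
119 [-0.3222 -0.3173 -0.3142] 10
120 [-0.3337 -0.3289 -0.3257] 10
122 [-0.3565 -0.3516 -0.3483] 9
t 1.5333 tcp [ 0.5295 -0.1846  0.1926] [-1.7999e+02  2.0000e-02 -6.0790e+01] F [ 0.46 -0.1  -0.11] rel [0.0017 0.0006 0.1086] yaw 0.0089
```

View pics/w1.png

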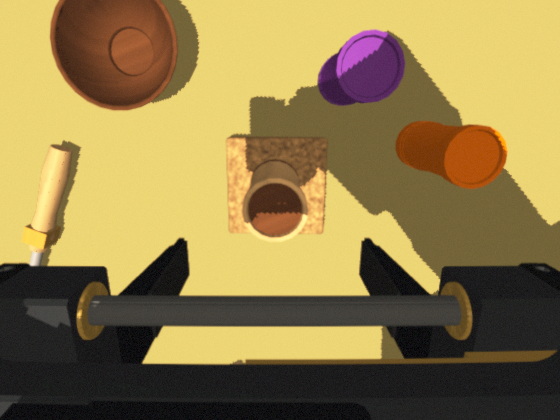

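```bash
python3 - <<'E'
from h import *
P=np.load('wrist.npz')['P']
for c in(232,236,240,312,316,320):
    for rr in range(226,240,2): print(c,rr,P[rr,c].round(4), end=' | ')
    print()
a=np.radians(118.7);n=np.array([np.cos(a),np.sin(a)])
q=P[130:245,220:335].reshape(-1,3);q=q[(q[:,2]>.012)&(q[:,2]<.03)];d=q[:,:2]@n;t=q[:,:2]@[-n[1],n[0]]
print(np.percentile(d,[.3,1,99,99.7]),np.percentile(t,[.3,1,99,99.7]),np.median(q[:,2]))
print(cv2.minAreaRect(q[:,:2].astype(np.float32)))
rel(.530,-.1878,.084,-61.3)
E
```

```text
232 226 [ 0.547  -0.118   0.0209] | 232 228 [ 0.5458 -0.1156  0.0203] | 232 230 [ 0.5447 -0.1137  0.0211] | 232 232 [ 0.5436 -0.1117  0.0216] | 232 234 [ 0.5411 -0.1014  0.0008] | 232 236 [ 5.399e-01 -9.860e-02 -4.000e-04] | 232 238 [ 5.387e-01 -9.660e-02  5.000e-04] | 
236 226 [ 0.543  -0.1205  0.0215] | 236 228 [ 0.5418 -0.1183  0.0215] | 236 230 [ 0.5407 -0.116   0.0211] | 236 232 [ 0.5395 -0.1134  0.02  ] | 236 234 [ 0.5369 -0.1039  0.0012] | 236 236 [ 0.5357 -0.1019  0.0019] | 236 238 [ 0.5346 -0.0998  0.0027] | 
240 226 [ 0.539  -0.123   0.0222] | 240 228 [ 0.5377 -0.1202  0.0205] | 240 230 [ 0.5365 -0.1177  0.0196] | 240 232 [ 0.5354 -0.1155  0.0196] | 240 234 [ 0.5327 -0.1066  0.0021] | 240 236 [ 0.5315 -0.1044  0.0023] | 240 238 [ 0.5303 -0.102   0.0021] | 
312 226 [ 0.4666 -0.1631  0.0216] | 312 228 [ 0.4652 -0.1609  0.021 ] | 312 230 [ 0.4639 -0.1587  0.0207] | 312 232 [ 0.4624 -0.1565  0.0201] | 312 234 [ 0.4557 -0.1493  0.0014] | 312 236 [ 0.4541 -0.1468  0.0005] | 312 238 [ 0.4531 -0.1449  0.0015] | 
316 226 [ 0.4625 -0.1653  0.0213] | 316 228 [ 0.4614 -0.1634  0.0218] | 316 230 [ 0.4599 -0.161   0.0209] | 316 232 [ 0.4585 -0.1589  0.0206] | 316 234 [ 0.4514 -0.1517  0.0013] | 316 236 [ 0.45   -0.1494  0.0012] | 316 238 [ 0.4491 -0.1476  0.0026] | 
320 226 [ 0.4585 -0.1676  0.0213] | 320 228 [ 0.4567 -0.165   0.0194] | 320 230 [ 0.4556 -0.1631  0.02  ] | 320 232 [ 0.4542 -0.1609  0.0197] | 320 234 [ 4.468e-01 -1.538e-01  3.000e-04] | 320 236 [ 0.4458 -0.1519  0.0014] | 320 238 [ 0.4444 -0.1496  0.0013] | 
[-0.46661343 -0.46642566 -0.3600085  -0.35883874] [-0.42762122 -0.42709118 -0.31890171 -0.31813715] 0.021148211176419296
((0.5252598524093628, -0.1826421022415161), (0.11045318841934204, 0.10849015414714813), 28.655567169189453)
t 1.5333 tcp [ 0.5295 -0.1846  0.1926] [-1.7999e+02  2.0000e-02 -6.0790e+01] F [ 0.46 -0.1  -0.11] rel [0.0031 0.0011 0.1086] yaw 0.0089
```

servo_tool([
  {"hand":0,"xyz":[0.002,0.0005,0.01],"yaw":0.004},
  {"hand":0,"xyz":[0.002,0.0005,0.035],"yaw":0.004},
  {"hand":0,"xyz":[0.002,0.0005,0.06],"yaw":0.004},
  {"hand":0,"xyz":[0.002,0.0005,0.085],"yaw":0.004},
  {"hand":0,"xyz":[0.002,0.0005,0.101],"yaw":0.004},
  {"hand":0,"xyz":[0.002,0.0005,0.1085],"yaw":0.004},
  {"hand":0,"xyz":[0.002,0.0005,0.1085],"yaw":0.004},
  {"hand":0,"xyz":[0.002,0.0005,0.1085],"yaw":0.004},
])

```text
time_s: 2.2
tcp_pos: [0.528, -0.1902, 0.0845]
tcp_rot: [180.0, 0.0, -61.3]
wrist_force: [-0.2, -0.6, 0.9]
gripper_width: 1.006
finger_force: 0.0
```

servo_tool([
  {"hand":0.3,"xyz":[0,0,0],"yaw":0},
  {"hand":0.4,"xyz":[0,0,0],"yaw":0},
  {"hand":0.5,"xyz":[0,0,0],"yaw":0},
  {"hand":0.6,"xyz":[0,0,0],"yaw":0},
  {"hand":0.7,"xyz":[0,0,0],"yaw":0},
  {"hand":0.7,"xyz":[0,0,0],"yaw":0},
  {"hand":0.7,"xyz":[0,0,0],"yaw":0},
], newtons=8)

```text
time_s: 2.78
tcp_pos: [0.5285, -0.1893, 0.0845]
tcp_rot: [-180.0, -0.0, -61.2]
wrist_force: [0.2, -0.5, 0.2]
gripper_width: 0.567
finger_force: 0.2
```

servo_tool([
  {"hand":0.7,"xyz":[0,0,0],"yaw":0},
  {"hand":0.7,"xyz":[0,0,0],"yaw":0},
  {"hand":0.7,"xyz":[0,0,0],"yaw":0},
  {"hand":0.7,"xyz":[0,0,0],"yaw":0},
  {"hand":0.7,"xyz":[0,0,0],"yaw":0},
], newtons=8)

```text
time_s: 3.2
tcp_pos: [0.5285, -0.1893, 0.0845]
tcp_rot: [-180.0, -0.0, -61.2]
wrist_force: [1.1, 0.5, 1.0]
gripper_width: 0.546
finger_force: 8.0
```

```bash
python3 -c "
from h import *
rel(.5285,-.189,.085,-61.3);s=r.observe();print(s['gripper_width']*95,s['finger_force'])"
```

```text
t 3.2 tcp [ 0.5285 -0.1893  0.0845] [-1.7999e+02 -1.0000e-02 -6.1200e+01] F [1.1  0.46 0.97] rel [-0.0003 -0.0002 -0.0005] yaw 0.0017
51.88139432310077 8.000042075291276
```

```bash
python3 - <<'E'
from h import *
p,d,P=cam('wrist');save('w2',p[100:400,100:450]);np.savez('wrist',p=p,P=P)
E
```

```text
(no output)
```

View pics/w2.png

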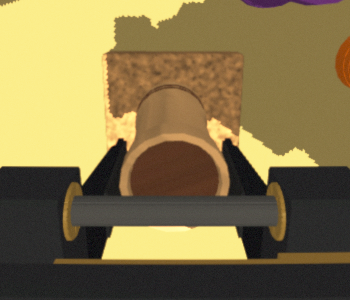

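```bash
python3 - <<'E'
from h import *
z=np.load('wrist.npz');p,P=z['p'],z['P'];s=r.observe()
R=Ro.from_euler('xyz',s['tcp_rot'],degrees=True).as_matrix();T=(P-s['tcp_pos'])@R
V=p.max(2)
for row in range(236,300,6):
    print(row,[(c,V[row,c],*(T[row,c]*1000).round(1)) for c in list(range(206,234,3))+list(range(320,346,3)) if abs(T[row,c,1])<.045 and T[row,c,2]<.03])
E
```

```text
236 []
242 [(218, np.uint8(26), np.float64(12.8), np.float64(-27.6), np.float64(-31.6)), (221, np.uint8(21), np.float64(12.1), np.float64(-26.4), np.float64(-29.8)), (224, np.uint8(29), np.float64(10.6), np.float64(-25.4), np.float64(-26.1)), (233, np.uint8(164), np.float64(16.9), np.float64(-18.5), np.float64(-41.7)), (323, np.uint8(62), np.float64(10.7), np.float64(27.6), np.float64(-26.0)), (326, np.uint8(24), np.float64(11.7), np.float64(28.8), np.float64(-28.6)), (329, np.uint8(25), np.float64(11.9), np.float64(30.3), np.float64(-29.2))]
248 [(212, np.uint8(23), np.float64(12.2), np.float64(-29.6), np.float64(-38.1)), (215, np.uint8(26), np.float64(12.5), np.float64(-28.0), np.float64(-38.7)), (218, np.uint8(25), np.float64(12.2), np.float64(-26.6), np.float64(-38.2)), (221, np.uint8(34), np.float64(10.8), np.float64(-25.7), np.float64(-34.8)), (224, np.uint8(26), np.float64(9.3), np.float64(-24.7), np.float64(-31.1)), (230, np.uint8(146), np.float64(15.9), np.float64(-19.4), np.float64(-46.7)), (233, np.uint8(142), np.float64(17.4), np.float64(-17.5), np.float64(-50.4)), (323, 
[... 11278 characters left out ...]
13.6)), (320, np.uint8(88), np.float64(30.9), np.float64(13.5), np.float64(-114.5)), (323, np.uint8(92), np.float64(31.0), np.float64(14.2), np.float64(-114.6)), (326, np.uint8(89), np.float64(30.1), np.float64(15.3), np.float64(-113.2)), (329, np.uint8(55), np.float64(30.3), np.float64(16.0), np.float64(-113.4)), (332, np.uint8(54), np.float64(30.4), np.float64(16.8), np.float64(-113.8)), (335, np.uint8(54), np.float64(30.8), np.float64(17.5), np.float64(-114.3)), (338, np.uint8(56), np.float64(30.3), np.float64(18.5), np.float64(-113.5)), (341, np.uint8(56), np.float64(30.6), np.float64(19.1), np.float64(-114.0)), (344, np.uint8(58), np.float64(30.3), np.float64(20.0), np.float64(-113.6))]
```

The wrist view shows the vase between the fingers. The depth points put the inner finger faces 51.6 mm apart, so above the pads they rest on the 52 mm lip rather than on the waist.

New plan:
1. Take the vase by the lip.
2. Tip it about its foot edge and lay it across the cork pad's diagonal.
3. Regrip it at the waist.
4. Carry it to the cradle.

First I'll open, rise and turn.

servo_tool([
  {"hand":0.3,"xyz":[0,0,0],"yaw":0},
  {"hand":0.3,"xyz":[0,0,0],"yaw":0},
  {"hand":0.3,"xyz":[0,0,0],"yaw":0},
  {"hand":0.3,"xyz":[0,0,0],"yaw":0},
  {"hand":0.3,"xyz":[0,0,-0.015],"yaw":0},
  {"hand":0.3,"xyz":[0,0,-0.0395],"yaw":-0.1},
  {"hand":0.3,"xyz":[0,0,-0.0395],"yaw":-0.2},
  {"hand":0.3,"xyz":[0,0,-0.0395],"yaw":-0.3},
], newtons=6)

```text
time_s: 3.92
tcp_pos: [0.5289, -0.1895, 0.1252]
tcp_rot: [-180.0, -0.1, -43.7]
wrist_force: [0.1, 0.0, -0.6]
gripper_width: 0.7
finger_force: 0.0
```

servo_tool([
  {"hand":0.3,"xyz":[0,0,0],"yaw":-0.1},
  {"hand":0.3,"xyz":[0,0,0],"yaw":-0.2},
  {"hand":0.3,"xyz":[0,0,0],"yaw":-0.3},
  {"hand":0.3,"xyz":[0,0,0],"yaw":-0.4},
  {"hand":0.3,"xyz":[0,0,0],"yaw":-0.485},
  {"hand":0.3,"xyz":[0,0,0],"yaw":-0.485},
  {"hand":0.3,"xyz":[0,0,0],"yaw":-0.485},
])

```text
time_s: 4.5
tcp_pos: [0.5283, -0.1893, 0.1239]
tcp_rot: [180.0, 0.0, -16.4]
wrist_force: [-0.6, 0.2, -0.4]
gripper_width: 0.7
finger_force: 0.0
```

```bash
python3 - <<'E'
from h import *
p,d,P=cam('wrist')
m=(P[...,2]>.128)&(P[...,2]<.145)&(np.hypot(P[...,0]-.53,P[...,1]+.187)<.035)&(p[...,0]>80)
q=P[m];print(m.sum(),cv2.minEnclosingCircle(q[:,:2].astype(np.float32)),np.median(q[:,2]),q[:,:2].min(0),q[:,:2].max(0))
rel(.530,-.1878,.124,-16.3)
E
```

```text
2857 ((0.5303481817245483, -0.18807365000247955), 0.02633434534072876) 0.1353920474298424 [ 0.5045338  -0.21410557] [ 0.55617394 -0.16204545]
t 4.55 tcp [ 0.5283 -0.1893  0.1239] [ 1.7999e+02  1.0000e-02 -1.6400e+01] F [-0.1   0.18  0.07] rel [ 0.0012 -0.0019 -0.0001] yaw -0.0018
```

servo_tool([
  {"hand":0.35,"xyz":[0.0013,-0.0017,0],"yaw":0},
  {"hand":0.5,"xyz":[0.0013,-0.0017,0],"yaw":0},
  {"hand":0.7,"xyz":[0.0013,-0.0017,0],"yaw":0},
  {"hand":0.7,"xyz":[0.0013,-0.0017,0],"yaw":0},
  {"hand":0.7,"xyz":[0.0013,-0.0017,0],"yaw":0},
  {"hand":0.7,"xyz":[0.0013,-0.0017,0],"yaw":0},
  {"hand":0.7,"xyz":[0.0013,-0.0017,0],"yaw":0},
  {"hand":0.7,"xyz":[0.0013,-0.0017,0],"yaw":0},
], newtons=8)

```text
time_s: 5.22
tcp_pos: [0.5301, -0.188, 0.1239]
tcp_rot: [180.0, -0.0, -16.2]
wrist_force: [-0.9, 0.2, 0.9]
gripper_width: 0.307
finger_force: 0.0
```

servo_tool([
  {"hand":0.7,"xyz":[0,0,0],"yaw":0},
  {"hand":0.7,"xyz":[0,0,-0.002],"yaw":0},
  {"hand":0.7,"xyz":[0,0,-0.005],"yaw":0},
  {"hand":0.7,"xyz":[0,0,-0.007],"yaw":0},
  {"hand":0.7,"xyz":[0,0,-0.007],"yaw":0},
])

```text
time_s: 5.63
tcp_pos: [0.5303, -0.1881, 0.1315]
tcp_rot: [180.0, -0.1, -16.2]
wrist_force: [0.4, -0.8, -0.1]
gripper_width: 0.297
finger_force: 0.0
```

```bash
python3 - <<'E'
from h import *
rel(.440,-.158,.130,-16.3)
E
```

```text
t 5.6333 tcp [ 0.5303 -0.1881  0.1315] [ 1.7998e+02 -5.0000e-02 -1.6230e+01] F [ 0.4  -0.81 -0.09] rel [-0.0952 -0.0037  0.0014] yaw 0.0013
```

```bash
python3 - <<'E'
from h import *
p,d,P=cam('wrist');save('w3',p);np.savez('wrist',p=p,P=P)
p,d,P=cam('top');np.savez('top',p=p,P=P)
v=P[200:320,290:400].reshape(-1,3);v=v[v[:,2]>.03];v=v[v[:,2]<.14];print(len(v),np.percentile(v,[1,50,99],axis=0))
E
```

```text
Traceback (most recent call last):
IndexError: index -1 is out of bounds for axis 0 with size 0
```

View pics/w3.png

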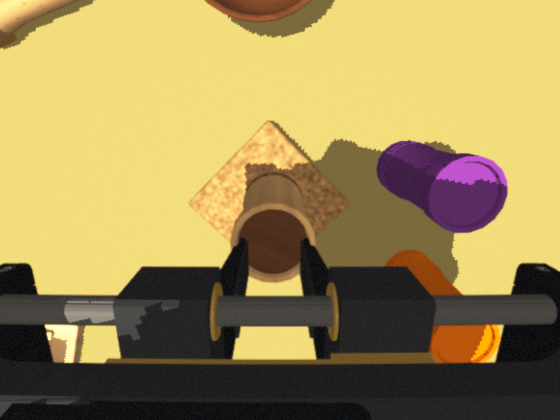

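```bash
python3 - <<'E'
from h import *
z=np.load('wrist.npz');p,P=z['p'],z['P'];s=r.observe()
R=Ro.from_euler('xyz',s['tcp_rot'],degrees=True).as_matrix();T=(P-s['tcp_pos'])@R*1000
V=p.max(2)
for row in range(238,300,6):
    print(row,[(c,V[row,c],*T[row,c].round().astype(int)) for c in range(226,256,4) ])
m=(P[...,2]>.12)&(P[...,2]<.16)&(p[...,0]>70);m[:,:230]=0;m[:,320:]=0
print(np.nanmedian(P[m],0),P[m].min(0),P[m].max(0),r.tip_extent,s['gripper_width'],s['finger_force'])
E
```

```text
238 [(226, np.uint8(237), np.int64(-41), np.int64(-45), np.int64(110)), (230, np.uint8(224), np.int64(4), np.int64(-25), np.int64(-5)), (234, np.uint8(155), np.int64(4), np.int64(-23), np.int64(-5)), (238, np.uint8(101), np.int64(3), np.int64(-21), np.int64(-3)), (242, np.uint8(37), np.int64(12), np.int64(-16), np.int64(-25)), (246, np.uint8(74), np.int64(3), np.int64(-16), np.int64(-2)), (250, np.uint8(71), np.int64(3), np.int64(-13), np.int64(-2)), (254, np.uint8(78), np.int64(3), np.int64(-11), np.int64(-2))]
244 [(226, np.uint8(242), np.int64(-55), np.int64(-48), np.int64(130)), (230, np.uint8(209), np.int64(0), np.int64(-25), np.int64(-5)), (234, np.uint8(153), np.int64(0), np.int64(-23), np.int64(-5)), (238, np.uint8(49), np.int64(11), np.int64(-17), np.int64(-32)), (242, np.uint8(18), np.int64(11), np.int64(-15), np.int64(-32)), (246, np.uint8(29), np.int64(10), np.int64(-13), np.int64(-30)), (250, np.uint8(83), np.int64(-1), np.int64(-13), np.int64(-2)), (254, np.uint8(80), np.int64(-2), np.int64(-11), np.int64(-1))]
250 [(226, np.uint8(243), np.int64(-62), np.int64(-49), np.
[... 4237 characters left out ...]
nt64(29), np.int64(-12), np.int64(-114)), (230, np.uint8(57), np.int64(29), np.int64(-11), np.int64(-114)), (234, np.uint8(55), np.int64(30), np.int64(-9), np.int64(-115)), (238, np.uint8(51), np.int64(29), np.int64(-8), np.int64(-114)), (242, np.uint8(55), np.int64(29), np.int64(-7), np.int64(-114)), (246, np.uint8(55), np.int64(29), np.int64(-6), np.int64(-115)), (250, np.uint8(58), np.int64(30), np.int64(-5), np.int64(-116)), (254, np.uint8(53), np.int64(30), np.int64(-4), np.int64(-115))]
[ 0.53432067 -0.18902611  0.13335875] [ 0.50446134 -0.21397563  0.1200488 ] [ 0.55620001 -0.16304226  0.15961168] 0.017 0.3001569379687668 0.0<stdin>:6: RuntimeWarning: invalid value encountered in cast
```

The wrist view shows the vase still upright, mouth at (275,243). The fingertips at (240,240) and (310,240) closed above it. Depth and the missing contact agree that the real tips are about 25 mm *behind* the reported TCP, not 17 mm ahead. That makes the real grip centre TCP + 44 mm, so I'll open and lower accordingly to grip the lip.

servo_tool([
  {"hand":0.3,"xyz":[0,0,0],"yaw":0},
  {"hand":0.3,"xyz":[0,0,0],"yaw":0},
  {"hand":0.3,"xyz":[0,0,0],"yaw":0},
  {"hand":0.3,"xyz":[0,0,0],"yaw":0},
  {"hand":0.3,"xyz":[0,0,0],"yaw":0},
  {"hand":0.3,"xyz":[0,0,0],"yaw":0},
], newtons=8)

```text
time_s: 6.23
tcp_pos: [0.5301, -0.188, 0.1309]
tcp_rot: [180.0, 0.0, -16.2]
wrist_force: [0.3, -0.2, -0.9]
gripper_width: 0.659
finger_force: 0.0
```

servo_tool([
  {"hand":0.3,"xyz":[0,0,0],"yaw":0},
  {"hand":0.3,"xyz":[0,0,0.015],"yaw":0},
  {"hand":0.3,"xyz":[0,0,0.035],"yaw":0},
  {"hand":0.3,"xyz":[0,0,0.049],"yaw":0},
  {"hand":0.4,"xyz":[0,0,0.049],"yaw":0},
  {"hand":0.5,"xyz":[0,0,0.049],"yaw":0},
  {"hand":0.5,"xyz":[0,0,0.049],"yaw":0},
  {"hand":0.5,"xyz":[0,0,0.049],"yaw":0},
])

```text
time_s: 6.9
tcp_pos: [0.5305, -0.1882, 0.0829]
tcp_rot: [180.0, -0.1, -16.2]
wrist_force: [-0.4, -0.3, -1.6]
gripper_width: 0.546
finger_force: 8.0
```

servo_tool([
  {"hand":0.6,"xyz":[0,0,0],"yaw":0},
  {"hand":0.6,"xyz":[0,0,0],"yaw":0},
  {"hand":0.6,"xyz":[0,0,0],"yaw":0},
  {"hand":0.6,"xyz":[0,0,0],"yaw":0},
])

```text
time_s: 7.23
tcp_pos: [0.5304, -0.1881, 0.0825]
tcp_rot: [180.0, -0.1, -16.2]
wrist_force: [0.7, 0.4, 4.9]
gripper_width: 0.545
finger_force: 8.0
```

servo_tool([
  {"hand":0.6,"xyz":[0,0,-0.002],"yaw":0},
  {"hand":0.6,"xyz":[0,0,-0.005],"yaw":0},
  {"hand":0.6,"xyz":[0,0,-0.008],"yaw":0},
  {"hand":0.6,"xyz":[-0.004,0,-0.008],"yaw":0},
  {"hand":0.6,"xyz":[-0.012,-0.0005,-0.008],"yaw":0},
  {"hand":0.6,"xyz":[-0.022,-0.001,-0.008],"yaw":0},
  {"hand":0.6,"xyz":[-0.034,-0.0015,-0.008],"yaw":0},
  {"hand":0.6,"xyz":[-0.047,-0.002,-0.008],"yaw":0},
])

```text
time_s: 7.9
tcp_pos: [0.4841, -0.1724, 0.0898]
tcp_rot: [-180.0, 0.0, -16.2]
wrist_force: [0.1, -0.6, -0.6]
gripper_width: 0.544
finger_force: 8.0
```

servo_tool([
  {"hand":0.6,"xyz":[-0.013,-0.0005,0],"yaw":0},
  {"hand":0.6,"xyz":[-0.025,-0.001,0],"yaw":0},
  {"hand":0.6,"xyz":[-0.036,-0.0013,0],"yaw":0},
  {"hand":0.6,"xyz":[-0.044,-0.0015,0],"yaw":0},
  {"hand":0.6,"xyz":[-0.048,-0.0017,0],"yaw":0},
  {"hand":0.6,"xyz":[-0.048,-0.0017,0],"yaw":0},
])

```text
time_s: 8.4
tcp_pos: [0.439, -0.1576, 0.09]
tcp_rot: [180.0, 0.0, -16.2]
wrist_force: [0.7, 0.8, -1.0]
gripper_width: 0.54
finger_force: 8.0
```

```bash
python3 - <<'E'
from h import *
rel(.440,-.158,.0825,-16.3)
p,d,P=cam('scene');save('s2',cv2.resize(p[150:330,90:300],None,fx=3,fy=3))
E
```

```text
t 8.4 tcp [ 0.439  -0.1576  0.09  ] [ 1.800e+02  2.000e-02 -1.623e+01] F [ 0.7   0.85 -1.  ] rel [0.001  0.0001 0.0075] yaw 0.0011
```

View pics/s2.png

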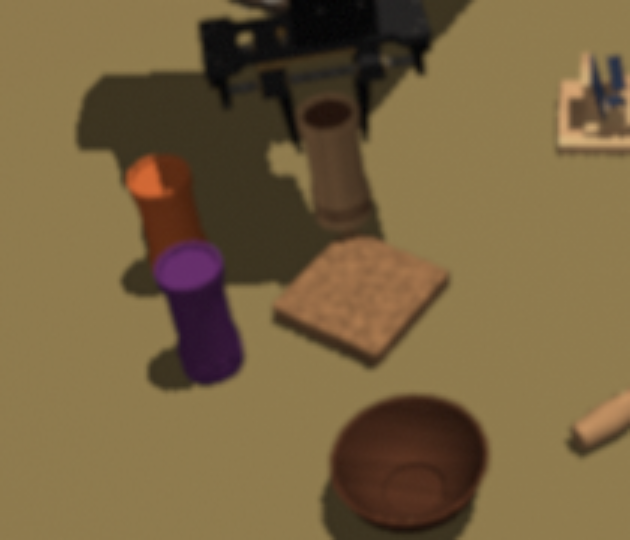

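The crop shows the vase hanging upright from its lip at (335,160), with its foot at (345,215) just off the pad corner. Next I'll lower it and start tipping it over the foot edge.

servo_tool([
  {"hand":0.6,"xyz":[0,0,0.003],"yaw":0},
  {"hand":0.6,"xyz":[0,0,0.006],"yaw":0},
  {"hand":0.6,"xyz":[0,0,0.0085],"yaw":0},
  {"hand":0.6,"xyz":[0,0,0.0085],"yaw":0},
  {"hand":0.6,"xyz":[0.0047,0,0.0078],"yaw":0},
  {"hand":0.6,"xyz":[0.0094,0,0.007],"yaw":0},
  {"hand":0.6,"xyz":[0.0142,0,0.0063],"yaw":0},
  {"hand":0.6,"xyz":[0.019,0,0.006],"yaw":0},
])

```text
time_s: 9.12
tcp_pos: [0.4589, -0.1635, 0.0839]
tcp_rot: [180.0, -0.0, -16.2]
wrist_force: [0.9, -0.3, 0.1]
gripper_width: 0.548
finger_force: 8.0
```

```bash
python3 - <<'E'
from h import *
rel(.440,-.158,.0825,-16.3)
p,d,P=cam('scene');save('s3',cv2.resize(p[180:280,150:270],None,fx=5,fy=5))
p,d,P=cam('wrist');np.savez('wrist',p=p,P=P)
m=(P[...,2]>.10)&(P[...,2]<.15)&(p[...,0]>75)&(np.hypot(P[...,0]-.46,P[...,1]+.163)<.045);q=P[m]
c=q.mean(0);u,sv,vt=np.linalg.svd(q-np.median(q,0),full_matrices=0);print(len(q),np.median(q,0),vt[2],sv)
E
```

```text
t 9.1167 tcp [ 0.4589 -0.1635  0.0839] [ 1.7999e+02 -2.0000e-02 -1.6230e+01] F [ 0.86 -0.34  0.11] rel [-0.0197  0.      0.0014] yaw 0.0013
7253 [ 0.46863202 -0.16739884  0.13601119] [ 0.3497793  -0.09270689  0.93223381] [1.13096278 1.03501334 0.64702234]
```

View pics/s3.png

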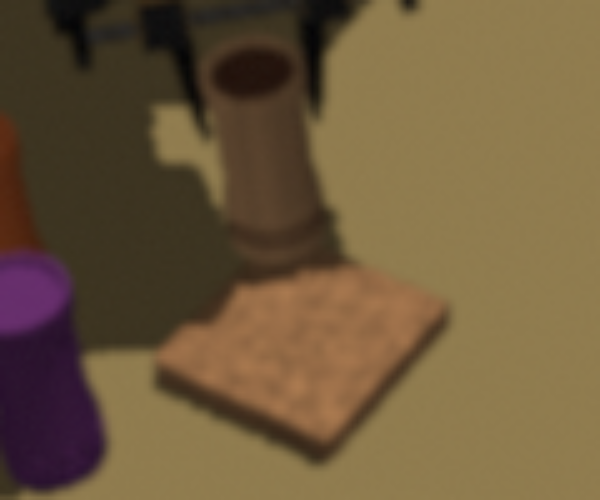

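The crop shows the foot standing on the pad corner at (290,260) and the vase starting to lean mouth-first over the pad. I'll continue along the arc.

servo_tool([
  {"hand":0.6,"xyz":[0.0048,0,-0.0002],"yaw":0},
  {"hand":0.6,"xyz":[0.0096,0,-0.0002],"yaw":0},
  {"hand":0.6,"xyz":[0.0192,0,0.0005],"yaw":0},
  {"hand":0.6,"xyz":[0.0286,0,0.0019],"yaw":0},
  {"hand":0.6,"xyz":[0.038,0,0.0042],"yaw":0},
  {"hand":0.6,"xyz":[0.0471,0,0.0074],"yaw":0},
  {"hand":0.6,"xyz":[0.0559,0,0.0112],"yaw":0},
  {"hand":0.6,"xyz":[0.0559,0,0.0112],"yaw":0},
])

```text
time_s: 9.88
tcp_pos: [0.5146, -0.1799, 0.073]
tcp_rot: [180.0, -0.2, -16.2]
wrist_force: [-0.7, 0.6, 8.3]
gripper_width: 0.546
finger_force: 8.0
```

```bash
python3 - <<'E'
from h import *
rel(.440,-.158,.0825,-16.3)
p,d,P=cam('scene');np.savez('scene',p=p,P=P);save('s4',cv2.resize(p[180:280,150:270],None,fx=5,fy=5))
E
```

```text
t 9.8833 tcp [ 0.5146 -0.1799  0.073 ] [179.97  -0.19 -16.22] F [-0.71  0.65  8.29] rel [-0.0778 -0.0002 -0.0097] yaw 0.0013
```

View pics/s4.png

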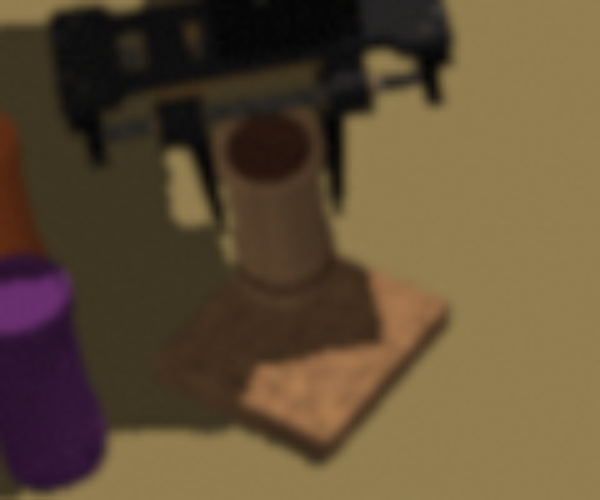

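The crop shows the vase leaning further, mouth at (268,145) and foot at (285,285) on the pad, with about 8 N pressing down. Before going on I'll fit the vase pose numerically from depth.

```bash
cat >> h.py <<'E'
from scipy.optimize import least_squares
def prof(a): return np.interp(a,[0,.030,.038,.094,.100,.115],[.026,.026,.0235,.0235,.026,.026])
def fitvase(pts,F,d,n=1500):
    """foot centre + unit axis from surface points"""
    pts=pts[np.isfinite(pts).all(1)]
    F=np.array(F,float);d=np.array(d,float)/np.linalg.norm(d)
    B=np.linalg.svd(d[None])[2][1:]
    def pose(x): 
        u=d+x[3]*B[0]+x[4]*B[1]; return F+x[:3],u/np.linalg.norm(u)
    def sd(x,q):
        f,u=pose(x);w=q-f;a=w@u;rr=np.linalg.norm(w-np.outer(a,u),axis=1)
        s=rr-prof(np.clip(a,0,.115)); c=np.maximum(-a,a-.115)
        return np.where(c>-.004,np.where(s<-.004,c,np.maximum(s,c)),np.where(s>-.012,s,np.maximum(s,c)))
    x=np.zeros(5)
    for tol in(.03,.012,.007,.006):
        q=pts[np.abs(sd(x,pts))<tol]
        if len(q)>n:q=q[np.random.default_rng(0).choice(len(q),n,0)]
        x=least_squares(sd,x,args=(q,),loss='soft_l1',f_scale=.002).x
    f,u=pose(x);print('fit',len(q),'foot',f.round(4),'axis',u.round(3),'tilt',np.degrees(np.arccos(u[2])).round(1),'head',np.degrees(np.arctan2(u[1],u[0])).round(1),'rms',np.sqrt(np.mean(sd(x,q)**2)).round(4))
    return f,u
def vpts(n,c,rad,zmin,p,P):
    m=(np.linalg.norm(P-np.array(c),axis=2)<rad)&(P[...,2]>zmin)&(p[...,0].astype(int)-p[...,2]>22)&(p[...,0]>45)
    return P[m]
E
python3 - <<'E'
from h import *
z=np.load('scene.npz');dv=np.array([.96,-.28,0])
for n in('scene','wrist'):
    if n=='wrist': p,d,P=cam(n)
    else: p,P=z['p'],z['P']
    q=vpts(n,[.49,-.172,.08],.085,.026,p,P);print(n,len(q))
    for th in(25,40):
        t=np.radians(th);u=dv*np.sin(t)+[0,0,np.cos(t)];L=np.array([.5146,-.18,.117]);fitvase(q,L-.107*u,u)
E
```

```text
scene 622
fit 565 foot [ 0.4846 -0.17    0.0262] axis [ 0.241 -0.081  0.967] tilt 14.7 head -18.5 rms 0.0014
fit 565 foot [ 0.4846 -0.17    0.0262] axis [ 0.241 -0.081  0.967] tilt 14.7 head -18.5 rms 0.0014
wrist 8690
fit 1500 foot [ 0.4884 -0.1719  0.0466] axis [ 0.247 -0.086  0.965] tilt 15.1 head -19.2 rms 0.0027
fit 1500 foot [ 0.4843 -0.1707  0.0251] axis [ 0.238 -0.084  0.968] tilt 14.6 head -19.4 rms 0.0015
```

servo_tool([
  {"hand":0.6,"xyz":[0,0,-0.005],"yaw":0},
  {"hand":0.6,"xyz":[0,0,-0.011],"yaw":0},
  {"hand":0.6,"xyz":[-0.004,0,-0.011],"yaw":0},
  {"hand":0.6,"xyz":[-0.012,0,-0.011],"yaw":0},
  {"hand":0.6,"xyz":[-0.022,0,-0.011],"yaw":0},
  {"hand":0.6,"xyz":[-0.032,0,-0.011],"yaw":0},
  {"hand":0.6,"xyz":[-0.038,0,-0.011],"yaw":0},
  {"hand":0.6,"xyz":[-0.04,0,-0.011],"yaw":0},
])

```text
time_s: 10.65
tcp_pos: [0.472, -0.1672, 0.0837]
tcp_rot: [-180.0, 0.0, -16.2]
wrist_force: [-0.6, -0.5, -0.9]
gripper_width: 0.547
finger_force: 8.0
```

```bash
cat >> h.py <<'E'
def look(n,c,F,u,zmin=.026,rad=.085):
    p,d,P=cam(n);q=vpts(n,c,rad,zmin,p,P);return fitvase(q,F,u)
E
python3 - <<'E'
from h import *
rel(.440,-.158,.0825,-16.3)
look('wrist',[.45,-.16,.08],[.4462,-.159,.032],[.24,-.084,.968])
look('scene',[.45,-.16,.08],[.4462,-.159,.032],[.24,-.084,.968])
E
```

```text
t 10.65 tcp [ 0.472  -0.1672  0.0837] [-1.7999e+02  5.0000e-02 -1.6240e+01] F [-0.63 -0.51 -0.87] rel [-0.0333  0.0001  0.0013] yaw 0.0011
fit 1500 foot [ 0.4418 -0.1583  0.0359] axis [ 0.248 -0.079  0.965] tilt 15.1 head -17.7 rms 0.0015
fit 603 foot [ 0.4422 -0.1572  0.0374] axis [ 0.246 -0.088  0.965] tilt 15.1 head -19.6 rms 0.0014
```

servo_tool([
  {"hand":0.6,"xyz":[0,0,0.005],"yaw":0},
  {"hand":0.6,"xyz":[0,0,0.01],"yaw":0},
  {"hand":0.6,"xyz":[0,0,0.013],"yaw":0},
  {"hand":0.6,"xyz":[0.0048,0,0.014],"yaw":0},
  {"hand":0.6,"xyz":[0.0096,0,0.0145],"yaw":0},
  {"hand":0.6,"xyz":[0.019,0,0.016],"yaw":0},
  {"hand":0.6,"xyz":[0.0284,0,0.0185],"yaw":0},
  {"hand":0.6,"xyz":[0.0375,0,0.0215],"yaw":0},
])

```text
time_s: 11.42
tcp_pos: [0.5105, -0.1785, 0.0618]
tcp_rot: [180.0, -0.0, -16.2]
wrist_force: [-0.8, 0.6, -0.1]
gripper_width: 0.539
finger_force: 8.0
```

```bash
python3 - <<'E'
from h import *
rel(.440,-.158,.0825,-16.3)
for th in(20,35): look('wrist',[.48,-.167,.08],[.45,-.161,.03],[.96*np.sin(np.radians(th)),-.28*np.sin(np.radians(th)),np.cos(np.radians(th))])
E
```

```text
t 11.4167 tcp [ 0.5105 -0.1785  0.0618] [ 1.7999e+02 -1.0000e-02 -1.6230e+01] F [-0.78  0.57 -0.14] rel [-0.0734  0.     -0.0207] yaw 0.0013
fit 1500 foot [ 0.4465 -0.1588  0.0342] axis [ 0.548 -0.181  0.816] tilt 35.3 head -18.3 rms 0.0015
fit 1500 foot [ 0.4467 -0.158   0.0346] axis [ 0.555 -0.185  0.811] tilt 35.8 head -18.5 rms 0.0015
```

The vase now tilts 35.5° with its foot edge holding still. For the rest I'll stand the foot edge on the bench 75 mm outside the pad's side. The waist can then come to rest on the pad's edge at 75°, which is the cradle's slope.

servo_tool([
  {"hand":0.6,"xyz":[0,0,0],"yaw":0},
  {"hand":0.6,"xyz":[0,0,-0.006],"yaw":0},
  {"hand":0.6,"xyz":[0,0,-0.014],"yaw":0},
  {"hand":0.6,"xyz":[0,0,-0.021],"yaw":0},
  {"hand":0.6,"xyz":[-0.003,-0.004,-0.021],"yaw":0.06},
  {"hand":0.6,"xyz":[-0.008,-0.01,-0.021],"yaw":0.13},
  {"hand":0.6,"xyz":[-0.014,-0.019,-0.021],"yaw":0.22},
  {"hand":0.6,"xyz":[-0.02,-0.028,-0.021],"yaw":0.32},
], newtons=11)

```text
time_s: 12.18
tcp_pos: [0.4978, -0.1455, 0.0841]
tcp_rot: [-180.0, -0.0, -34.8]
wrist_force: [0.6, 0.5, -1.2]
gripper_width: 0.547
finger_force: 11.0
```

```bash
python3 - <<'E'
from h import *
rel(.485,-.109,.083,-61.3)
look('wrist',[.49,-.15,.1],[.45,-.12,.06],[.5,-.3,.811],zmin=.035)
E
```

```text
t 12.1833 tcp [ 0.4978 -0.1455  0.0841] [-1.800e+02 -5.000e-02 -3.483e+01] F [ 0.58  0.47 -1.18] rel [-0.0313 -0.0226  0.0011] yaw 0.462
fit 1500 foot [ 0.4455 -0.1091  0.0543] axis [ 0.449 -0.332  0.83 ] tilt 33.9 head -36.5 rms 0.0015
```

servo_tool([
  {"hand":0.6,"xyz":[-0.006,-0.0045,0],"yaw":0.08},
  {"hand":0.6,"xyz":[-0.012,-0.009,0],"yaw":0.17},
  {"hand":0.6,"xyz":[-0.018,-0.013,0],"yaw":0.26},
  {"hand":0.6,"xyz":[-0.024,-0.017,0],"yaw":0.35},
  {"hand":0.6,"xyz":[-0.029,-0.021,0],"yaw":0.43},
  {"hand":0.6,"xyz":[-0.031,-0.0225,0],"yaw":0.462},
  {"hand":0.6,"xyz":[-0.031,-0.0225,0.008],"yaw":0.462},
  {"hand":0.6,"xyz":[-0.031,-0.0225,0.02],"yaw":0.462},
])

```text
time_s: 12.9
tcp_pos: [0.486, -0.11, 0.064]
tcp_rot: [-179.9, -0.1, -60.8]
wrist_force: [-0.3, -0.2, -0.9]
gripper_width: 0.543
finger_force: 11.0
```

```bash
python3 - <<'E'
from h import *
rel(.485,-.109,.0425,-61.3)
f,u=look('wrist',[.48,-.10,.08],[.45,-.055,.035],[.27,-.48,.83],zmin=.024)
h=u.copy();h[2]=0;h/=np.linalg.norm(h);s=np.sqrt(1-u[2]**2)
E=f+.026*(u[2]*h-np.array([0,0,s]));print('edge',E,'to pad',E[:2]@[-.480,.877]+.358)
E
```

```text
t 12.9 tcp [ 0.486 -0.11   0.064] [-1.799e+02 -1.300e-01 -6.084e+01] F [-0.28 -0.2  -0.9 ] rel [-0.0014  0.0004  0.0215] yaw 0.0081
fit 1500 foot [ 0.4566 -0.0552  0.0335] axis [ 0.252 -0.492  0.833] tilt 33.5 head -62.9 rms 0.0015
edge [ 0.46649092 -0.07451427  0.01910773] to pad 0.06873534420287453
```

servo_tool([
  {"hand":0.6,"xyz":[0,0,0.007],"yaw":0},
  {"hand":0.6,"xyz":[0,0,0.014],"yaw":0},
  {"hand":0.6,"xyz":[0,0,0.0195],"yaw":0},
  {"hand":0.6,"xyz":[0.0044,0,0.022],"yaw":0},
  {"hand":0.6,"xyz":[0.0088,0,0.0243],"yaw":0},
  {"hand":0.6,"xyz":[0.0172,0,0.0289],"yaw":0},
  {"hand":0.6,"xyz":[0.0252,0,0.0343],"yaw":0},
  {"hand":0.6,"xyz":[0.0326,0,0.0403],"yaw":0},
], newtons=8)

```text
time_s: 13.62
tcp_pos: [0.5018, -0.1392, 0.0226]
tcp_rot: [-180.0, -0.0, -61.0]
wrist_force: [0.3, 0.3, 0.7]
gripper_width: 0.545
finger_force: 8.0
```

```bash
cat >> h.py <<'E'
def edge(f,u):
    h=u.copy();h[2]=0;h/=np.linalg.norm(h);s=np.sqrt(1-u[2]**2)
    E=f+.026*(u[2]*h-np.array([0,0,s]));print('edge',E.round(4),'to pad',(E[:2]@[-.480,.877]+.358).round(4),'lip',(f+.107*u).round(4))
E
python3 - <<'E'
from h import *
rel(.485,-.109,.0425,-61.3)
edge(*look('wrist',[.49,-.11,.06],[.455,-.055,.03],[.39,-.71,.57],zmin=.024))
E
```

```text
t 13.6167 tcp [ 0.5018 -0.1392  0.0226] [-1.7997e+02 -4.0000e-02 -6.1040e+01] F [0.32 0.31 0.67] rel [-0.0345  0.0001 -0.02  ] yaw 0.0045
fit 1500 foot [ 0.4578 -0.058   0.0214] axis [ 0.376 -0.726  0.576] tilt 54.9 head -62.6 rms 0.0015
edge [ 4.647e-01 -7.130e-02  1.000e-04] to pad 0.0724 lip [ 0.4981 -0.1357  0.083 ]
```

servo_tool([
  {"hand":0.6,"xyz":[0,0,-0.004],"yaw":0},
  {"hand":0.6,"xyz":[0.006,0,-0.004],"yaw":0},
  {"hand":0.6,"xyz":[0.011,0,-0.004],"yaw":0},
  {"hand":0.6,"xyz":[0.011,0,0.001],"yaw":0},
  {"hand":0.6,"xyz":[0.0145,0,0.0043],"yaw":0},
  {"hand":0.6,"xyz":[0.018,0,0.0075],"yaw":0},
  {"hand":0.6,"xyz":[0.0243,0,0.0147],"yaw":0},
  {"hand":0.6,"xyz":[0.0299,0,0.0225],"yaw":0},
])

```text
time_s: 14.33
tcp_pos: [0.5159, -0.1647, -0.0002]
tcp_rot: [-180.0, -0.0, -61.0]
wrist_force: [-0.1, 0.1, -0.4]
gripper_width: 0.54
finger_force: 8.0
```

```bash
python3 - <<'E'
from h import *
rel(.485,-.109,.0425,-61.3)
edge(*look('wrist',[.49,-.12,.05],[.463,-.067,.013],[.43,-.83,.34],zmin=.024))
p,d,P=cam('wrist');s=r.observe()
R=Ro.from_euler('xyz',s['tcp_rot'],degrees=True).as_matrix();T=(P-s['tcp_pos'])@R*1000
m=(p.max(2)<45)&(np.abs(np.abs(T[...,1])-32)<7)&(np.abs(T[...,0])<14)
print('finger z max',np.percentile(T[m][:,2],[95,99,99.8]),m.sum())
E
```

```text
t 14.3333 tcp [ 5.159e-01 -1.647e-01 -2.000e-04] [-1.7999e+02 -2.0000e-02 -6.1020e+01] F [-0.14  0.12 -0.41] rel [-0.0637  0.     -0.0427] yaw 0.0048
fit 1500 foot [ 0.4727 -0.0884  0.0395] axis [ 0.458 -0.844  0.28 ] tilt 73.7 head -61.5 rms 0.0021
edge [ 0.4762 -0.0948  0.0146] to pad 0.0463 lip [ 0.5217 -0.1786  0.0695]
finger z max [-35.48653713 -27.59173234 -24.95314563] 3890
```

```bash
python3 - <<'E'
from h import *
for n in('scene','wrist','top'):
  for F,u in(([.463,-.067,.013],[.43,-.83,.34]),([.46,-.08,.03],[.46,-.84,.28])):
    print(n);edge(*look(n,[.49,-.12,.05],F,u,zmin=.03))
E
```

```text
scene
fit 97 foot [ 0.4723 -0.0685  0.0281] axis [ 0.407 -0.859  0.311] tilt 71.9 head -64.7 rms 0.002
edge [ 0.4758 -0.0758  0.0034] to pad 0.0631 lip [ 0.5159 -0.1604  0.0614]
scene
fit 96 foot [ 0.469  -0.0692  0.0278] axis [ 0.415 -0.859  0.301] tilt 72.5 head -64.2 rms 0.0021
edge [ 0.4724 -0.0762  0.003 ] to pad 0.0644 lip [ 0.5134 -0.161   0.06  ]
wrist
fit 1500 foot [ 0.473  -0.0874  0.0403] axis [ 0.449 -0.851  0.272] tilt 74.2 head -62.2 rms 0.0021
edge [ 0.4763 -0.0936  0.0153] to pad 0.0473 lip [ 0.5211 -0.1784  0.0694]
wrist
fit 1500 foot [ 0.4654 -0.0705  0.0271] axis [ 0.433 -0.843  0.317] tilt 71.5 head -62.8 rms 0.0013
edge [ 0.4692 -0.0778  0.0024] to pad 0.0645 lip [ 0.5118 -0.1607  0.061 ]
top
fit 461 foot [ 0.4661 -0.0686  0.0239] axis [ 0.409 -0.834  0.372] tilt 68.2 head -63.9 rms 0.0015
edge [ 4.704e-01 -7.730e-02 -2.000e-04] to pad 0.0645 lip [ 0.5098 -0.1578  0.0637]
top
fit 462 foot [ 0.4667 -0.0706  0.0252] axis [ 0.428 -0.834  0.348] tilt 69.7 head -62.8 rms 0.0016
edge [ 0.4708 -0.0787  0.0009] to pad 0.063 lip [ 0.5125 -0.1599  0.0624]
```

servo_tool([
  {"hand":0.6,"xyz":[0.0012,0,0.002],"yaw":0},
  {"hand":0.6,"xyz":[0.0025,0,0.004],"yaw":0},
  {"hand":0.6,"xyz":[0.0025,0,0.004],"yaw":0},
  {"hand":0.5,"xyz":[0.0025,0,0.004],"yaw":0},
  {"hand":0.45,"xyz":[0.0025,0,0.004],"yaw":0},
  {"hand":0.4,"xyz":[0.0025,0,0.004],"yaw":0},
  {"hand":0.3,"xyz":[0.0025,0,0.004],"yaw":0},
  {"hand":0.3,"xyz":[0.0025,0,0.004],"yaw":0},
], newtons=3)

```text
time_s: 15.4
tcp_pos: [0.5162, -0.1653, -0.0015]
tcp_rot: [180.0, 0.1, -61.0]
wrist_force: [-8.4, 10.7, 33.0]
gripper_width: 0.546
finger_force: 18.2
```

```bash
python3 - <<'E'
from h import *
rel(.485,-.109,.0425,-61.3)
for n in('wrist','top','scene'):
    edge(*look(n,[.49,-.12,.05],[.466,-.07,.025],[.43,-.86,.26],zmin=.03))
E
```

```text
t 15.4 tcp [ 0.5162 -0.1653 -0.0015] [ 1.800e+02  5.000e-02 -6.102e+01] F [-8.38 10.66 33.04] rel [-0.0644  0.     -0.044 ] yaw 0.005
fit 1500 foot [ 0.4656 -0.0713  0.0271] axis [ 0.44  -0.845  0.302] tilt 72.4 head -62.5 rms 0.0013
edge [ 0.4692 -0.0782  0.0023] to pad 0.0642 lip [ 0.5127 -0.1617  0.0595]
fit 470 foot [ 0.4673 -0.0712  0.0259] axis [ 0.436 -0.844  0.313] tilt 71.7 head -62.7 rms 0.0016
edge [ 0.471  -0.0784  0.0012] to pad 0.0631 lip [ 0.514  -0.1614  0.0594]
fit 99 foot [ 0.4723 -0.069   0.0283] axis [ 0.412 -0.858  0.307] tilt 72.1 head -64.3 rms 0.0019
edge [ 0.4758 -0.0762  0.0035] to pad 0.0628 lip [ 0.5165 -0.1608  0.0611]
```

servo_tool([
  {"hand":0.3,"xyz":[0,0,-0.0015],"yaw":0},
  {"hand":0.3,"xyz":[0,0,-0.003],"yaw":0},
  {"hand":0.3,"xyz":[0,0,-0.004],"yaw":0},
  {"hand":0.3,"xyz":[0,0,-0.005],"yaw":0},
])

```text
time_s: 15.88
tcp_pos: [0.5168, -0.1665, 0.0014]
tcp_rot: [180.0, -0.0, -61.0]
wrist_force: [-0.6, 0.2, -0.5]
gripper_width: 0.695
finger_force: 0.0
```

```bash
python3 - <<'E'
from h import *
rel(.485,-.109,.0425,-61.3)
for n in('wrist','top','scene'):
    edge(*look(n,[.49,-.12,.05],[.466,-.07,.025],[.43,-.86,.26],zmin=.03))
E
```

```text
t 15.8833 tcp [ 0.5168 -0.1665  0.0014] [ 1.800e+02 -1.000e-02 -6.103e+01] F [-0.63  0.22 -0.47] rel [-0.0657 -0.     -0.0411] yaw 0.0046
fit 1500 foot [ 0.4676 -0.0712  0.0231] axis [ 0.433 -0.853  0.291] tilt 73.1 head -63.1 rms 0.0011
edge [ 0.471  -0.078  -0.0017] to pad 0.0635 lip [ 0.5139 -0.1625  0.0543]
fit 481 foot [ 0.4691 -0.0706  0.0264] axis [ 0.431 -0.865  0.258] tilt 75.1 head -63.5 rms 0.0016
edge [ 0.4721 -0.0766  0.0013] to pad 0.0643 lip [ 0.5152 -0.1631  0.054 ]
fit 109 foot [ 0.4757 -0.0671  0.0273] axis [ 0.377 -0.889  0.26 ] tilt 75.0 head -67.0 rms 0.0017
edge [ 0.4783 -0.0733  0.0022] to pad 0.0641 lip [ 0.516  -0.1622  0.0551]
```

The vase now rests at 75°, foot edge on the bench and waist on the pad edge. I'll shift back to the waist and grip there.

servo_tool([
  {"hand":0.3,"xyz":[-0.01,-0.0005,0],"yaw":0.01},
  {"hand":0.3,"xyz":[-0.025,-0.001,0],"yaw":0.02},
  {"hand":0.3,"xyz":[-0.04,-0.0015,0.001],"yaw":0.03},
  {"hand":0.3,"xyz":[-0.05,-0.0017,0.002],"yaw":0.03},
  {"hand":0.3,"xyz":[-0.055,-0.0017,0.002],"yaw":0.03},
  {"hand":0.4,"xyz":[-0.055,-0.0017,0.002],"yaw":0.03},
  {"hand":0.5,"xyz":[-0.055,-0.0017,0.002],"yaw":0.03},
  {"hand":0.6,"xyz":[-0.055,-0.0017,0.002],"yaw":0.03},
], newtons=8)

```text
time_s: 16.7
tcp_pos: [0.4921, -0.1179, -0.0005]
tcp_rot: [-180.0, -0.0, -62.8]
wrist_force: [0.0, 0.3, -0.0]
gripper_width: 0.544
finger_force: 0.0
```

servo_tool([
  {"hand":0.65,"xyz":[0,0,0],"yaw":0},
  {"hand":0.65,"xyz":[0,0,0],"yaw":0},
  {"hand":0.65,"xyz":[0,0,0],"yaw":0},
  {"hand":0.65,"xyz":[0,0,0],"yaw":0},
], newtons=9)

```text
time_s: 17.03
tcp_pos: [0.4917, -0.1177, -0.0006]
tcp_rot: [-180.0, -0.0, -62.8]
wrist_force: [0.5, -0.1, -0.8]
gripper_width: 0.492
finger_force: 9.0
```

```bash
python3 - <<'E'
from h import *
s=r.observe();print(s['gripper_width']*95,s['finger_force'],s['wrist_force'],s['tcp_pos'],s['tcp_rot'])
for n in('wrist','top'):
    f,u=look(n,[.49,-.12,.05],[.467,-.071,.025],[.43,-.86,.26],zmin=.03);g=s['tcp_pos'];print('axial of TCP',((g-f)[:2]@u[:2])/(u[:2]@u[:2]))
E
```

```text
46.70103978489659 8.984561562538147 [ 0.45718692 -0.09657017 -0.79790331] [ 0.49171361 -0.11773845 -0.00059521] [-1.79995399e+02 -1.23007542e-02 -6.27693899e+01]
fit 1500 foot [ 0.4666 -0.0709  0.0256] axis [ 0.435 -0.86   0.266] tilt 74.6 head -63.2 rms 0.0008
axial of TCP 0.05506413536594823
fit 0 foot [ 0.467 -0.071  0.025] axis [ 0.432 -0.863  0.261] tilt 74.9 head -63.4 rms nan
axial of TCP 0.05475475888366537
  return _methods._mean(a, axis=axis, dtype=dtype,
  ret = ret.dtype.type(ret / rcount)
```

Waist gripped: 46.7 mm opening, 9 N, tilt 74.6°, 55 mm from the foot. Next I'll lift and carry.

servo_tool([
  {"hand":0.65,"xyz":[0,0,-0.003],"yaw":0},
  {"hand":0.65,"xyz":[0,0,-0.01],"yaw":0},
  {"hand":0.65,"xyz":[0,0,-0.022],"yaw":0},
  {"hand":0.65,"xyz":[0,0,-0.036],"yaw":-0.03},
  {"hand":0.65,"xyz":[0,0,-0.05],"yaw":-0.08},
  {"hand":0.65,"xyz":[0,0,-0.064],"yaw":-0.15},
  {"hand":0.65,"xyz":[0,0,-0.076],"yaw":-0.23},
  {"hand":0.65,"xyz":[0,0,-0.084],"yaw":-0.32},
])

```text
time_s: 17.8
tcp_pos: [0.4919, -0.1176, 0.0852]
tcp_rot: [-180.0, -0.1, -44.2]
wrist_force: [0.5, -0.8, -1.1]
gripper_width: 0.495
finger_force: 9.0
```

```bash
python3 - <<'E'
from h import *
rel(.4556,.1605,.0834,57.1)
look('wrist',[.49,-.12,.13],[.46,-.08,.11],[.62,-.72,.26],zmin=.06)
E
```

```text
t 17.8 tcp [ 0.4919 -0.1176  0.0852] [-1.7997e+02 -8.0000e-02 -4.4200e+01] F [ 0.45 -0.78 -1.09] rel [-0.2198 -0.1741  0.0016] yaw -1.768
fit 1500 foot [ 0.4529 -0.0809  0.1114] axis [ 0.686 -0.677  0.266] tilt 74.5 head -44.6 rms 0.0008
```

servo_tool([
  {"hand":0.65,"xyz":[-0.006,-0.005,0],"yaw":-0.08},
  {"hand":0.65,"xyz":[-0.018,-0.014,0],"yaw":-0.18},
  {"hand":0.65,"xyz":[-0.032,-0.025,0],"yaw":-0.28},
  {"hand":0.65,"xyz":[-0.048,-0.038,0],"yaw":-0.39},
  {"hand":0.65,"xyz":[-0.064,-0.051,0],"yaw":-0.5},
  {"hand":0.65,"xyz":[-0.08,-0.063,0],"yaw":-0.61},
  {"hand":0.65,"xyz":[-0.096,-0.076,0],"yaw":-0.72},
  {"hand":0.65,"xyz":[-0.11,-0.087,0],"yaw":-0.83},
])

```text
time_s: 18.52
tcp_pos: [0.4735, 0.0228, 0.0835]
tcp_rot: [180.0, 0.0, 3.3]
wrist_force: [0.3, 0.3, -1.5]
gripper_width: 0.493
finger_force: 9.0
```

```bash
python3 - <<'E'
from h import *
rel(.4556,.1605,.0834,57.1)
E
```

```text
t 18.5167 tcp [0.4735 0.0228 0.0835] [1.80e+02 1.00e-02 3.33e+00] F [ 0.34  0.25 -1.54] rel [-9.900e-03 -1.385e-01  1.000e-04] yaw -0.9384
```

servo_tool([
  {"hand":0.65,"xyz":[-0.001,-0.016,0],"yaw":-0.11},
  {"hand":0.65,"xyz":[-0.002,-0.034,0],"yaw":-0.22},
  {"hand":0.65,"xyz":[-0.004,-0.054,0],"yaw":-0.34},
  {"hand":0.65,"xyz":[-0.006,-0.074,0],"yaw":-0.46},
  {"hand":0.65,"xyz":[-0.007,-0.094,0],"yaw":-0.58},
  {"hand":0.65,"xyz":[-0.008,-0.112,0],"yaw":-0.7},
  {"hand":0.65,"xyz":[-0.009,-0.127,0],"yaw":-0.81},
  {"hand":0.65,"xyz":[-0.0099,-0.1385,0],"yaw":-0.91},
])

```text
time_s: 19.18
tcp_pos: [0.4561, 0.1605, 0.0835]
tcp_rot: [-180.0, 0.0, 55.5]
wrist_force: [0.0, -0.6, -0.5]
gripper_width: 0.495
finger_force: 9.0
```

servo_tool([
  {"hand":0.65,"xyz":[0,0,0],"yaw":-0.028},
  {"hand":0.65,"xyz":[0,0,0],"yaw":-0.028},
])

```text
time_s: 19.35
tcp_pos: [0.4562, 0.16, 0.0835]
tcp_rot: [-180.0, 0.0, 56.9]
wrist_force: [0.2, -0.1, -0.2]
gripper_width: 0.493
finger_force: 9.0
```

```bash
python3 - <<'E'
from h import *
rel(.4556,.1605,.0834,57.1)
p,d,P=cam('wrist');np.savez('wc',p=p,P=P);save('wc',p)
fitvase(vpts('',[.455,.16,.13],.085,.095,p,P),[.427,.115,.11],[.52,.81,.27])
H=cv2.cvtColor(p,cv2.COLOR_RGB2HSV).astype(int)
b=(H[...,0]>105)&(H[...,0]<135)&(H[...,1]>90);rd=((H[...,0]<8)|(H[...,0]>172))&(H[...,1]>150)&(H[...,2]>60)
ok=np.hypot(P[...,0]-.47,P[...,1]-.19)<.2
for n,m in(('blue',b&ok),('red',rd&ok)):
    k,l,st,c=cv2.connectedComponentsWithStats(m.astype(np.uint8))
    for i in range(1,k):
        if st[i,4]>25:
            q=P[l==i];q=q[np.isfinite(q).all(1)];print(n,c[i].round(),st[i].tolist(),np.median(q,0).round(4),np.percentile(q,3,axis=0).round(4),np.percentile(q,97,axis=0).round(4))
E
```

```text
t 19.35 tcp [0.4562 0.16   0.0835] [-1.800e+02  1.000e-02  5.692e+01] F [ 0.18 -0.07 -0.24] rel [ 0.0001 -0.0008  0.0001] yaw -0.0031
fit 1500 foot [0.4258 0.1146 0.1098] axis [0.532 0.804 0.265] tilt 74.7 head 56.5 rms 0.0008
blue [269.  47.] [220, 45, 98, 6, 442] [0.5114 0.2494 0.1094] [0.4934 0.2383 0.108 ] [0.5286 0.2609 0.1106]
blue [212. 152.] [209, 148, 11, 11, 37] [0.4543 0.2247 0.078 ] [0.4514 0.223  0.0743] [0.4581 0.226  0.0802]
red [268.  23.] [213, 0, 111, 45, 4247] [0.5181 0.261  0.1099] [0.4955 0.2423 0.0779] [0.5392 0.2801 0.1125]
```

View pics/wc.png

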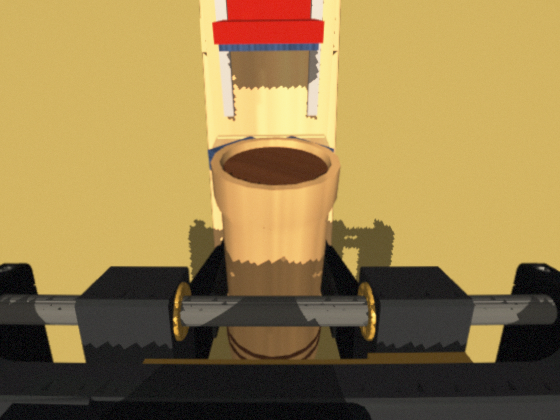

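The wrist view shows the vase mouth at (276,165), centred over the V-block, whose arms span columns 209 to 334. The blue stop face spans 220 to 318 at row 47, roughly 50 mm withdrawn. I'll measure the cradle's centre line from the base edges.

```bash
python3 - <<'E'
from h import *
z=np.load('wc.npz');p,P=z['p'],z['P']
B=np.array([.4268,.1159]);a=np.radians(57.0);e=np.array([np.cos(a),np.sin(a)]);n=np.array([-e[1],e[0]])
S=(P[...,:2]-B)@e;Y=(P[...,:2]-B)@n;Z=P[...,2]
top=np.load('top.npz');
for nm,PP in(('wrist',P),):
    S=(PP[...,:2]-B)@e;Y=(PP[...,:2]-B)@n;Z=PP[...,2]
    for s in np.arange(.05,.2,.015):
        m=(abs(S-s)<.004)&(Z>.008)&(Z<.075)&(abs(Y)<.065)
        if m.sum()>20: print(nm,s.round(3),'base Y',np.percentile(Y[m],[1,99]).round(4),m.sum())
# blue/red stop lateral
H=cv2.cvtColor(p,cv2.COLOR_RGB2HSV).astype(int)
m=((H[...,0]<8)|(H[...,0]>172))&(H[...,1]>150)&(Z>.1)&(S>.1)&(S<.25);print('red plate Y',np.percentile(Y[m],[1,99]),'S',np.percentile(S[m],[1,50,99]),'Z',np.percentile(Z[m],[1,50,99]))
m=(H[...,0]>105)&(H[...,0]<135)&(H[...,1]>90)&(S<.125)&(S>.08);print('V',np.c_[S[m],Y[m],Z[m]].round(3)[::6].tolist())
E
```

```text
wrist 0.05 base Y [-0.0483  0.0515] 107
wrist 0.065 base Y [0.0489 0.0517] 27
wrist 0.11 base Y [-0.0468  0.0506] 773
wrist 0.125 base Y [-0.0462  0.0503] 1582
wrist 0.14 base Y [-0.0461  0.0506] 1810
wrist 0.155 base Y [-0.0461  0.0505] 1990
wrist 0.17 base Y [-0.0473  0.0514] 516
wrist 0.185 base Y [-0.0472  0.0399] 549
wrist 0.2 base Y [-0.0474  0.0528] 88
red plate Y [-0.02181049  0.0265624 ] S [0.15956368 0.16416021 0.17053757] Z [0.10424211 0.11088067 0.1129799 ]
V [[0.108, 0.034, 0.074], [0.108, 0.033, 0.076], [0.107, 0.038, 0.078], [0.106, 0.038, 0.078], [0.106, 0.037, 0.078], [0.105, 0.037, 0.078], [0.103, 0.038, 0.077], [0.085, 0.074, 0.188], [0.085, -0.075, 0.189], [0.086, 0.076, 0.193], [0.084, -0.074, 0.188], [0.084, -0.075, 0.189], [0.084, -0.074, 0.189], [0.084, -0.074, 0.19], [0.085, 0.073, 0.193], [0.083, -0.074, 0.189], [0.085, 0.074, 0.194], [0.084, -0.074, 0.192], [0.086, -0.077, 0.197], [0.085, -0.074, 0.195], [0.081, -0.074, 0.188], [0.08, 0.074, 0.187], [0.084, 0.073, 0.195], [0.081, -0.074, 0.19], [0.082, 0.074, 0.192], [0.083, 0.074, 0.194], [0.081, 0.075, 0.193], [0.081, 0.073, 0.193], [0.085, -0.074, 0.2], [0.082, -0.075, 0.195], [0.081, -0.076, 0.199], [0.083, -0.025, 0.206]]
```

servo_tool([
  {"hand":0.65,"xyz":[0.0025,-0.0013,0],"yaw":-0.009},
  {"hand":0.65,"xyz":[0.005,-0.0025,0.003],"yaw":-0.009},
  {"hand":0.65,"xyz":[0.005,-0.0025,0.01],"yaw":-0.009},
  {"hand":0.65,"xyz":[0.005,-0.0025,0.019],"yaw":-0.009},
  {"hand":0.65,"xyz":[0.005,-0.0025,0.028],"yaw":-0.009},
  {"hand":0.65,"xyz":[0.005,-0.0025,0.036],"yaw":-0.009},
  {"hand":0.65,"xyz":[0.005,-0.0025,0.042],"yaw":-0.009},
  {"hand":0.65,"xyz":[0.005,-0.0025,0.044],"yaw":-0.009},
])

```text
time_s: 20.07
tcp_pos: [0.4566, 0.1647, 0.038]
tcp_rot: [-179.9, 0.1, 57.4]
wrist_force: [0.1, -0.3, 0.0]
gripper_width: 0.493
finger_force: 9.0
```

```bash
cat >> h.py <<'E'
def bed(f,u):
    B=np.array([.4268,.1159,.06]);a=np.radians(57.);e=np.array([np.cos(a),np.sin(a),0]);n=np.array([-e[1],e[0],0]);k=np.array([0,0,1.])
    c,s=np.cos(np.radians(15)),np.sin(np.radians(15));M=np.array([c*e+s*k,n,-s*e+c*k])
    print('bed foot mm',(M@(f-B-.0022*n)*1000).round(1),'mouth',(M@(f+.115*u-B-.0022*n)*1000).round(1))
E
python3 - <<'E'
from h import *
rel(.4556,.1605,.0334,57)
bed(*look('wrist',[.457,.165,.085],[.428,.12,.066],[.52,.81,.265],zmin=.055))
bed(*look('scene',[.457,.165,.085],[.428,.12,.066],[.52,.81,.265],zmin=.07))
E
```

```text
t 20.0667 tcp [0.4566 0.1647 0.038 ] [-1.7993e+02  8.0000e-02  5.7380e+01] F [ 0.12 -0.32  0.04] rel [-0.0041  0.0014  0.0046] yaw 0.0067
fit 1500 foot [0.4266 0.1192 0.0645] axis [0.526 0.809 0.263] tilt 74.7 head 57.0 rms 0.0008
bed foot mm [ 3.8 -0.3  3.6] mouth [118.8  -0.3   4.2]
fit 349 foot [0.4268 0.1211 0.0651] axis [0.526 0.807 0.269] tilt 74.4 head 56.9 rms 0.002
bed foot mm [5.5 0.6 3.8] mouth [120.5   0.4   5. ]
```

servo_tool([
  {"hand":0.65,"xyz":[0,0,0.001],"yaw":0},
  {"hand":0.65,"xyz":[0,0,0.002],"yaw":0},
  {"hand":0.65,"xyz":[0,0,0.003],"yaw":0},
  {"hand":0.65,"xyz":[0,0,0.003],"yaw":0},
  {"hand":0.65,"xyz":[0,0,0.003],"yaw":0},
])

```text
time_s: 20.58
tcp_pos: [0.4573, 0.1649, 0.0366]
tcp_rot: [180.0, -0.0, 57.4]
wrist_force: [0.4, -0.1, -0.1]
gripper_width: 0.492
finger_force: 9.0
```

servo_tool([
  {"hand":0.65,"xyz":[0,0,0.0004],"yaw":0},
  {"hand":0.65,"xyz":[0,0,0.0008],"yaw":0},
  {"hand":0.65,"xyz":[0,0,0.0008],"yaw":0},
])

```text
time_s: 20.83
tcp_pos: [0.4574, 0.165, 0.0357]
tcp_rot: [180.0, -0.0, 57.4]
wrist_force: [1.8, -0.6, 1.9]
gripper_width: 0.49
finger_force: 9.0
```

```bash
python3 - <<'E'
from h import *
rel(.4556,.1605,.0334,57)
bed(*look('wrist',[.457,.165,.085],[.428,.12,.062],[.52,.81,.265],zmin=.055))
E
```

```text
t 20.8333 tcp [0.4574 0.165  0.0357] [ 1.7997e+02 -2.0000e-02  5.7400e+01] F [ 1.78 -0.55  1.95] rel [-0.0047  0.0009  0.0023] yaw 0.007
fit 1500 foot [0.4276 0.119  0.0629] axis [0.521 0.816 0.25 ] tilt 75.5 head 57.4 rms 0.0008
bed foot mm [ 3.7 -1.2  2. ] mouth [118.7  -0.3   1. ]
```

servo_tool([
  {"hand":0.65,"xyz":[0,0,0.0005],"yaw":0},
  {"hand":0.65,"xyz":[0,0,0.001],"yaw":0},
  {"hand":0.65,"xyz":[0,0,0.001],"yaw":0},
], newtons=7)

```text
time_s: 21.13
tcp_pos: [0.4575, 0.165, 0.035]
tcp_rot: [180.0, -0.0, 57.4]
wrist_force: [0.5, -0.7, 6.6]
gripper_width: 0.495
finger_force: 7.0
```

```bash
python3 - <<'E'
from h import *
rel(.4556,.1605,.0334,57)
bed(*look('wrist',[.457,.165,.085],[.428,.12,.062],[.52,.81,.265],zmin=.055))
E
```

```text
t 21.1333 tcp [0.4575 0.165  0.035 ] [ 1.7995e+02 -4.0000e-02  5.7400e+01] F [ 0.47 -0.68  6.57] rel [-0.0048  0.0008  0.0016] yaw 0.007
fit 1500 foot [0.4279 0.1188 0.0626] axis [0.516 0.819 0.25 ] tilt 75.5 head 57.8 rms 0.0008
bed foot mm [ 3.6 -1.6  1.7] mouth [ 1.186e+02 -1.000e-01  6.000e-01]
```

servo_tool([
  {"hand":0.65,"xyz":[0,0,-0.0006],"yaw":0},
  {"hand":0.55,"xyz":[0,0,-0.0006],"yaw":0},
  {"hand":0.45,"xyz":[0,0,-0.0006],"yaw":0},
  {"hand":0.35,"xyz":[0,0,-0.0006],"yaw":0},
  {"hand":0.25,"xyz":[0,0,-0.0006],"yaw":0},
  {"hand":0.2,"xyz":[0,0,-0.0006],"yaw":0},
  {"hand":0.2,"xyz":[0,0,-0.0006],"yaw":0},
], newtons=4)

```text
time_s: 21.77
tcp_pos: [0.457, 0.1649, 0.0351]
tcp_rot: [-180.0, 0.0, 57.4]
wrist_force: [-0.2, 0.8, -0.3]
gripper_width: 0.764
finger_force: 0.0
```

```bash
python3 - <<'E'
from h import *
rel(.4556,.1605,.0334,57)
s=r.observe();print(s['gripper_width'])
bed(*look('wrist',[.457,.165,.085],[.428,.12,.062],[.52,.81,.265],zmin=.055))
E
```

```text
t 21.7667 tcp [0.457  0.1649 0.0351] [-1.7999e+02  2.0000e-02  5.7400e+01] F [-0.18  0.81 -0.3 ] rel [-0.0045  0.0012  0.0017] yaw 0.007
0.7635843466827397
fit 1500 foot [0.4279 0.1184 0.0627] axis [0.515 0.821 0.249] tilt 75.6 head 57.9 rms 0.0008
bed foot mm [ 3.3 -1.7  1.9] mouth [1.183e+02 1.000e-01 7.000e-01]
```

The vase is released and stable in the Vs, foot about 3 mm above the foot pad. Next I'll rise and go over behind the stop.

servo_tool([
  {"hand":0.2,"xyz":[0,0,-0.008],"yaw":0},
  {"hand":0.2,"xyz":[0,0,-0.025],"yaw":0},
  {"hand":0.2,"xyz":[0,0,-0.045],"yaw":0},
  {"hand":0.2,"xyz":[0,0,-0.065],"yaw":0},
  {"hand":0.2,"xyz":[0,0,-0.085],"yaw":0},
  {"hand":0.5,"xyz":[0.02,0,-0.09],"yaw":0},
  {"hand":0.8,"xyz":[0.045,-0.0005,-0.09],"yaw":0},
  {"hand":1,"xyz":[0.07,-0.001,-0.09],"yaw":0},
], newtons=20)

```text
time_s: 22.48
tcp_pos: [0.4946, 0.2251, 0.1268]
tcp_rot: [179.9, -0.1, 57.3]
wrist_force: [0.3, 0.5, -0.5]
gripper_width: 0.648
finger_force: 0.0
```

servo_tool([
  {"hand":1,"xyz":[0.025,0,0],"yaw":0},
  {"hand":1,"xyz":[0.05,0,0],"yaw":0},
  {"hand":1,"xyz":[0.07,0,0],"yaw":0},
  {"hand":1,"xyz":[0.076,0,0],"yaw":0},
  {"hand":1,"xyz":[0.076,0,0],"yaw":0},
  {"hand":1,"xyz":[0.076,0,0],"yaw":0},
  {"hand":1,"xyz":[0.076,0,0],"yaw":0},
])

```text
time_s: 23.07
tcp_pos: [0.5343, 0.2876, 0.1254]
tcp_rot: [-180.0, 0.0, 57.4]
wrist_force: [0.4, 0.3, -0.2]
gripper_width: 0.156
finger_force: 0.0
```

```bash
python3 - <<'E'
from h import *
rel(.5328,.2856,.0755,57.4);print(r.observe()['gripper_width'])
B=np.array([.4250,.1171]);a=np.radians(57.4);e=np.array([np.cos(a),np.sin(a)]);n=np.array([-e[1],e[0]])
for c in('wrist','top'):
    p,d,P=cam(c);S=(P[...,:2]-B)@e;Y=(P[...,:2]-B)@n;Z=P[...,2]
    H=cv2.cvtColor(p,cv2.COLOR_RGB2HSV).astype(int)
    m=((H[...,0]<8)|(H[...,0]>172))&(H[...,1]>150)&(abs(Y)<.04)&(S>.05)&(S<.25)&(Z>.1)
    print(c,m.sum(),'Y',np.percentile(Y[m],[1,99]).round(4),'S',np.percentile(S[m],[1,50,99]).round(4),'Z',np.percentile(Z[m],[1,50,99]).round(4))
    bed(*fitvase(vpts('',[.457,.165,.085],.085,.055,p,P),[.4279,.1184,.0627],[.515,.821,.249]))
E
```

```text
t 23.0667 tcp [0.5343 0.2876 0.1254] [-1.7999e+02  4.0000e-02  5.7370e+01] F [ 0.36  0.26 -0.23] rel [-0.0024 -0.0002  0.0499] yaw -0.0004
0.1559813138214934
wrist 850 Y [-0.0143  0.0288] S [0.1595 0.1699 0.2274] Z [0.1003 0.1108 0.2717]
fit 1278 foot [0.4253 0.1154 0.0728] axis [0.534 0.83  0.16 ] tilt 80.8 head 57.2 rms 0.001
bed foot mm [ 2.1 -1.2 12.6] mouth [116.5  -0.7   1.1]
top 86 Y [-0.025   0.0221] S [0.1617 0.1652 0.1709] Z [0.104  0.1115 0.1154]
fit 1229 foot [0.4281 0.121  0.0621] axis [0.517 0.816 0.26 ] tilt 74.9 head 57.7 rms 0.0016
bed foot mm [ 5.4 -0.6  0.7] mouth [120.4   0.7   0.9]
```

servo_tool([
  {"hand":1,"xyz":[0,0,0.012],"yaw":0},
  {"hand":1,"xyz":[0,0,0.026],"yaw":0},
  {"hand":1,"xyz":[0,0,0.04],"yaw":0},
  {"hand":1,"xyz":[0,0,0.05],"yaw":0},
  {"hand":1,"xyz":[0,0,0.05],"yaw":0},
  {"hand":1,"xyz":[0,0,0.05],"yaw":0},
])

```text
time_s: 23.67
tcp_pos: [0.5348, 0.2881, 0.0752]
tcp_rot: [-180.0, 0.0, 57.4]
wrist_force: [-0.8, -0.5, -1.2]
gripper_width: 0.006
finger_force: 0.0
```

servo_tool([
  {"hand":1,"xyz":[-0.004,0,0.0011],"yaw":0},
  {"hand":1,"xyz":[-0.008,0,0.0022],"yaw":0},
  {"hand":1,"xyz":[-0.012,0,0.0032],"yaw":0},
  {"hand":1,"xyz":[-0.016,0,0.0043],"yaw":0},
  {"hand":1,"xyz":[-0.02,0,0.0054],"yaw":0},
  {"hand":1,"xyz":[-0.024,0,0.0064],"yaw":0},
])

```text
time_s: 24.17
tcp_pos: [0.5221, 0.2682, 0.0691]
tcp_rot: [180.0, -0.1, 57.4]
wrist_force: [1.5, 3.1, 2.0]
gripper_width: 0.004
finger_force: 1.4
```

```bash
cat >> h.py <<'E'
def stop():
    B=np.array([.4250,.1171]);a=np.radians(57.4);e=np.array([np.cos(a),np.sin(a)]);n=np.array([-e[1],e[0]])
    s=r.observe();print('t',s['time_s'],'tcp S',((s['tcp_pos'][:2]-B)@e).round(4),'z',s['tcp_pos'][2].round(4),'F along',(s['wrist_force'][:2]@e).round(2),'Fz',s['wrist_force'][2].round(2),'w',s['gripper_width'].round(3))
    for c in('wrist','top'):
        p,d,P=cam(c);S=(P[...,:2]-B)@e;Y=(P[...,:2]-B)@n;Z=P[...,2]
        H=cv2.cvtColor(p,cv2.COLOR_RGB2HSV).astype(int)
        m=((H[...,0]<8)|(H[...,0]>172))&(H[...,1]>150)&(abs(Y)<.03)&(S>.05)&(S<.25)&(Z>.085)&(Z<.125)
        if m.sum()>8: print(c,m.sum(),'red S',np.percentile(S[m],[1,50,99]).round(4),'Z',np.percentile(Z[m],[1,50,99]).round(4))
        q=vpts('',[.457,.165,.085],.085,.055,p,P)
        if len(q)>200: bed(*fitvase(q,[.4279,.1184,.0627],[.515,.821,.249]))
E
python3 -c "
from h import *
stop()"
```

```text
Traceback (most recent call last):
  File "h.py", line 58, in stop
    s=r.observe();print('t',s['time_s'],'tcp S',((s['tcp_pos'][:2]-B)@e).round(4),'z',s['tcp_pos'][2].round(4),'F along',(s['wrist_force'][:2]@e).round(2),'Fz',s['wrist_force'][2].round(2),'w',s['gripper_width'].round(3))
                                                                                                                                                                                                 ^^^^^^^^^^^^^^^^^^^^^^^^
AttributeError: 'float' object has no attribute 'round'
```

```bash
sed -i "s/s\['gripper_width'\].round(3)/s['gripper_width']/" h.py; python3 -c "
from h import *
stop()"
```

```text
t 24.1667 tcp S 0.1796 z 0.0691 F along 3.45 Fz 2.0 w 0.0042515930272324426
wrist 193 red S [0.1148 0.1897 0.1909] Z [0.0905 0.1081 0.1248]
top 41 red S [0.1542 0.157  0.1668] Z [0.0905 0.1091 0.1133]
fit 1232 foot [0.4285 0.1209 0.0625] axis [0.515 0.818 0.255] tilt 75.2 head 57.8 rms 0.0016
bed foot mm [ 5.6 -0.9  1. ] mouth [120.6   0.7   0.6]
```

servo_tool([
  {"hand":1,"xyz":[-0.004,0,0.0011],"yaw":0},
  {"hand":1,"xyz":[-0.008,0,0.0022],"yaw":0},
  {"hand":1,"xyz":[-0.012,0,0.0032],"yaw":0},
  {"hand":1,"xyz":[-0.016,0,0.0043],"yaw":0},
  {"hand":1,"xyz":[-0.02,0,0.0054],"yaw":0},
  {"hand":1,"xyz":[-0.024,0,0.0064],"yaw":0},
  {"hand":1,"xyz":[-0.028,0,0.0075],"yaw":0},
  {"hand":1,"xyz":[-0.0315,0,0.0084],"yaw":0},
])

```text
time_s: 24.93
tcp_pos: [0.5048, 0.2413, 0.0603]
tcp_rot: [180.0, 0.0, 57.4]
wrist_force: [1.6, 1.6, 3.2]
gripper_width: 0.003
finger_force: 1.4
```

```bash
python3 -c "
from h import *
stop()"
```

```text
t 24.9333 tcp S 0.1476 z 0.0603 F along 2.17 Fz 3.16 w 0.0028889708703910494
wrist 198 red S [0.1085 0.1571 0.1588] Z [0.0854 0.1061 0.1218]
fit 415 foot [0.4486 0.1522 0.1355] axis [ 0.416  0.649 -0.638] tilt 129.6 head 57.3 rms 0.0023
bed foot mm [60.4 -0.7 62. ] mouth [127.   -0.2 -31.8]
top 16 red S [0.1236 0.1264 0.1312] Z [0.0897 0.0999 0.1023]
fit 1232 foot [0.4285 0.1211 0.0626] axis [0.517 0.817 0.255] tilt 75.2 head 57.7 rms 0.0016
bed foot mm [ 5.8 -0.8  1.2] mouth [120.8   0.6   0.8]
```

servo_tool([
  {"hand":1,"xyz":[-0.001,0,0.0003],"yaw":0},
  {"hand":1,"xyz":[-0.002,0,0.0005],"yaw":0},
  {"hand":1,"xyz":[-0.003,0,0.0008],"yaw":0},
  {"hand":1,"xyz":[-0.004,0,0.0011],"yaw":0},
  {"hand":1,"xyz":[-0.005,0,0.0013],"yaw":0},
])

```text
time_s: 25.45
tcp_pos: [0.5023, 0.2375, 0.059]
tcp_rot: [180.0, -0.0, 57.4]
wrist_force: [2.2, 2.5, 0.8]
gripper_width: 0.007
finger_force: 1.6
```

servo_tool([
  {"hand":1,"xyz":[-0.0005,0,0.0001],"yaw":0},
  {"hand":1,"xyz":[-0.001,0,0.0003],"yaw":0},
])

```text
time_s: 25.62
tcp_pos: [0.5018, 0.2367, 0.0588]
tcp_rot: [180.0, -0.0, 57.4]
wrist_force: [1.1, 3.0, 1.4]
gripper_width: 0.002
finger_force: 1.6
```

servo_tool([
  {"hand":1,"xyz":[-0.0005,0,0.0001],"yaw":0},
  {"hand":1,"xyz":[-0.001,0,0.0003],"yaw":0},
])

```text
time_s: 25.78
tcp_pos: [0.5013, 0.2358, 0.0585]
tcp_rot: [180.0, 0.0, 57.4]
wrist_force: [0.5, 3.3, 0.5]
gripper_width: 0.006
finger_force: 1.6
```

```bash
python3 -c "
from h import *
stop()"
```

```text
t 25.7833 tcp S 0.1411 z 0.0585 F along 3.1 Fz 0.53 w 0.006258834989902606
wrist 184 red S [0.1055 0.1505 0.1521] Z [0.0856 0.1059 0.118 ]
fit 896 foot [0.4734 0.2321 0.0909] axis [ 0.901 -0.433 -0.011] tilt 90.6 head -25.7 rms 0.0027
bed foot mm [126.7  22.   -2. ] mouth [140.5 -92.   -7. ]
top 17 red S [0.1173 0.121  0.124 ] Z [0.0882 0.0992 0.1008]
fit 1239 foot [0.4241 0.1136 0.061 ] axis [0.514 0.822 0.244] tilt 75.9 head 58.0 rms 0.002
bed foot mm [-3.  -1.2  1.8] mouth [1.119e+02 7.000e-01 1.000e-01]
```

servo_tool([
  {"hand":1,"xyz":[-0.0005,0,0.0001],"yaw":0},
  {"hand":1,"xyz":[-0.001,0,0.0003],"yaw":0},
])

```text
time_s: 26.05
tcp_pos: [0.5007, 0.235, 0.0582]
tcp_rot: [180.0, 0.0, 57.4]
wrist_force: [1.9, 2.3, 0.8]
gripper_width: 0.004
finger_force: 1.6
```

servo_tool([
  {"hand":1,"xyz":[-0.0004,0,0.0001],"yaw":0},
  {"hand":1,"xyz":[-0.0007,0,0.0002],"yaw":0},
])

```text
time_s: 26.22
tcp_pos: [0.5003, 0.2343, 0.058]
tcp_rot: [180.0, 0.0, 57.4]
wrist_force: [1.3, 2.7, 1.3]
gripper_width: 0.003
finger_force: 1.6
```

```bash
python3 -c "
from h import *
stop()"
```

```text
t 26.2167 tcp S 0.1393 z 0.058 F along 3.02 Fz 1.26 w 0.0029956797058697747
wrist 177 red S [0.1287 0.1488 0.1505] Z [0.0854 0.1048 0.1236]
fit 961 foot [0.483  0.2029 0.0884] axis [ 0.469  0.883 -0.029] tilt 91.7 head 62.0 rms 0.0025
bed foot mm [107.4  -1.9   0.7] mouth [217.2   8.2 -32.2]
top 16 red S [0.1157 0.1189 0.1225] Z [0.0888 0.097  0.1004]
fit 1258 foot [0.4236 0.1133 0.0607] axis [0.518 0.819 0.245] tilt 75.8 head 57.7 rms 0.0019
bed foot mm [-3.6 -0.9  1.7] mouth [1.114e+02 5.000e-01 1.000e-01]
```

servo_tool([
  {"hand":1,"xyz":[-0.0003,0,0.0001],"yaw":0},
  {"hand":1,"xyz":[-0.0006,0,0.0002],"yaw":0},
])

```text
time_s: 26.48
tcp_pos: [0.5, 0.2339, 0.0578]
tcp_rot: [180.0, 0.0, 57.4]
wrist_force: [1.3, 3.1, 1.2]
gripper_width: -0.0
finger_force: 1.6
```

servo_tool([
  {"hand":1,"xyz":[-0.0003,0,0.0001],"yaw":0},
  {"hand":1,"xyz":[-0.0006,0,0.0002],"yaw":0},
])

```text
time_s: 26.65
tcp_pos: [0.4997, 0.2334, 0.0576]
tcp_rot: [180.0, 0.0, 57.4]
wrist_force: [2.3, 2.5, 2.0]
gripper_width: 0.006
finger_force: 1.7
```

```bash
python3 - <<'E'
from h import *
stop()
# residual gap between mouth and stop, seen by top: profile of height along the axis
p,d,P=cam('top');B=np.array([.4250,.1171]);a=np.radians(57.4);e=np.array([np.cos(a),np.sin(a)]);n=np.array([-e[1],e[0]])
S=(P[...,:2]-B)@e;Y=(P[...,:2]-B)@n
m=(abs(Y)<.004)&(S>-.03)&(S<.15);o=np.argsort(S[m])
print([(round(x*1e3),round(z*1e3),c.tolist()) for x,z,c in zip(S[m][o],P[...,2][m][o],p[m][o])][::2])
E
```

```text
t 26.65 tcp S 0.1382 z 0.0576 F along 3.36 Fz 2.03 w 0.006211220548097603
wrist 185 red S [0.1347 0.1476 0.1493] Z [0.0859 0.1052 0.1193]
fit 1040 foot [0.4844 0.2019 0.0882] axis [ 0.405  0.914 -0.018] tilt 91.0 head 66.1 rms 0.0025
bed foot mm [107.2  -3.7   0.5] mouth [216.4  14.5 -30.9]
top 14 red S [0.1144 0.1174 0.1203] Z [0.0948 0.0976 0.1014]
fit 1280 foot [0.4234 0.1128 0.0603] axis [0.515 0.82  0.25 ] tilt 75.5 head 57.9 rms 0.0019
bed foot mm [-4.2 -1.   1.4] mouth [110.8   0.7   0.3]
[(-29, 14, [82, 64, 48]), (-28, 14, [82, 65, 48]), (-27, 12, [79, 62, 46]), (-26, 12, [81, 64, 48]), (-25, 17, [78, 62, 46]), (-24, 15, [80, 63, 46]), (-22, 14, [81, 64, 47]), (-21, 15, [81, 65, 48]), (-20, 14, [82, 64, 48]), (-19, 16, [81, 63, 47]), (-18, 12, [81, 64, 48]), (-17, 12, [79, 62, 45]), (-16, 17, [80, 63, 46]), (-14, 15, [82, 65, 48]), (-14, 68, [84, 66, 49]), (-13, 15, [82, 65, 48]), (-12, 66, [87, 69, 50]), (-12, 13, [84, 67, 49]), (-11, 65, [90, 72, 52]), (-10, 68, [91, 72, 53]), (-9, 65, [90, 71, 53]), (-8, 66, [88, 69, 51]), (-7, 66, [85, 67, 49]), (-6, 87, [73, 58, 44]), (-
[... 9573 characters left out ...]
134, 395, [84, 70, 59]), (134, 395, [83, 69, 58]), (135, 396, [84, 70, 59]), (136, 398, [85, 71, 60]), (137, 396, [87, 73, 62]), (137, 397, [86, 72, 61]), (137, 397, [86, 72, 61]), (138, 395, [84, 71, 60]), (139, 396, [86, 72, 61]), (139, 396, [87, 73, 62]), (140, 398, [86, 72, 61]), (140, 397, [86, 72, 60]), (141, 398, [85, 71, 60]), (142, 397, [86, 72, 60]), (142, 397, [86, 72, 61]), (143, 397, [86, 72, 60]), (144, 397, [84, 70, 58]), (144, 397, [85, 71, 60]), (144, 397, [82, 68, 57]), (145, 397, [80, 66, 55]), (146, 398, [81, 67, 56]), (147, 396, [79, 65, 54]), (147, 394, [83, 69, 58]), (148, 395, [77, 64, 53]), (149, 396, [79, 66, 55]), (149, 395, [81, 67, 56]), (150, 395, [74, 61, 51])]
```

servo_tool([
  {"hand":1,"xyz":[-0.0003,0,0.0001],"yaw":0},
  {"hand":1,"xyz":[-0.0005,0,0.0001],"yaw":0},
  {"hand":1,"xyz":[-0.0005,0,0.0001],"yaw":0},
])

```text
time_s: 27.05
tcp_pos: [0.4994, 0.2329, 0.0575]
tcp_rot: [180.0, 0.0, 57.4]
wrist_force: [1.2, 2.3, 0.6]
gripper_width: 0.005
finger_force: 1.6
```

servo_tool([
  {"hand":1,"xyz":[-0.0003,0,0.0001],"yaw":0},
  {"hand":1,"xyz":[-0.0005,0,0.0001],"yaw":0},
  {"hand":1,"xyz":[-0.0005,0,0.0001],"yaw":0},
])

```text
time_s: 27.3
tcp_pos: [0.4991, 0.2325, 0.0574]
tcp_rot: [180.0, 0.0, 57.4]
wrist_force: [0.2, 2.4, 1.5]
gripper_width: 0.004
finger_force: 1.6
```

```bash
cat > g.py <<'E'
from h import *
def gap():
    S0=[];B=np.array([.4250,.1171]);a=np.radians(57.4);e=np.array([np.cos(a),np.sin(a)]);n=np.array([-e[1],e[0]])
    s=r.observe();print('t',s['time_s'],'S',((s['tcp_pos'][:2]-B)@e).round(5),'F',(s['wrist_force'][:2]@e).round(2),s['wrist_force'][2].round(2))
    p,d,P=cam('top');S=(P[...,:2]-B)@e;Y=(P[...,:2]-B)@n;Z=P[...,2]
    lip=(abs(Y)<.006)&(S>.09)&(S<.118)&(Z>.108)&(Z<.125);f=(abs(Y)<.006)&(S>-.015)&(S<.01)&(Z>.08)&(Z<.1)
    st=(abs(Y)<.012)&(S>.1)&(S<.13)&(Z>.092)&(Z<.106)&(p[...,0]-p[...,1].astype(int)>6)
    print('foot start',S[f].min().round(4),'lip end',S[lip].max().round(4),'stop first',np.percentile(S[st],[2,10]).round(4))
if __name__=='__main__': gap()
E
python3 g.py
```

```text
t 27.3 S 0.13717 F 2.13 1.52
foot start -0.0076 lip end 0.1055 stop first [0.1092 0.1098]
```

servo_tool([
  {"hand":1,"xyz":[-0.0003,0,0.0001],"yaw":0},
  {"hand":1,"xyz":[-0.0005,0,0.0001],"yaw":0},
  {"hand":1,"xyz":[-0.0005,0,0.0001],"yaw":0},
])

```text
time_s: 27.6
tcp_pos: [0.4989, 0.2322, 0.0573]
tcp_rot: [180.0, -0.0, 57.4]
wrist_force: [1.9, 3.6, 2.0]
gripper_width: 0.005
finger_force: 2.0
```

servo_tool([
  {"hand":1,"xyz":[-0.0003,0,0.0001],"yaw":0},
  {"hand":1,"xyz":[-0.0005,0,0.0001],"yaw":0},
  {"hand":1,"xyz":[-0.0005,0,0.0001],"yaw":0},
])

```text
time_s: 27.85
tcp_pos: [0.4989, 0.232, 0.0573]
tcp_rot: [180.0, -0.1, 57.4]
wrist_force: [2.0, 5.4, 2.3]
gripper_width: 0.004
finger_force: 3.1
```

```bash
python3 g.py
```

```text
t 27.85 S 0.13665 F 5.61 2.26
foot start -0.008 lip end 0.1046 stop first [0.109  0.1093]
```

The push force rose from 3 N to 5.6 N and the motion stalled, so the vase is home between foot pad and stop with only about 2 N on it. I'll retract.

servo_tool([
  {"hand":1,"xyz":[0.001,0,-0.0003],"yaw":0},
  {"hand":1,"xyz":[0.004,0,-0.0011],"yaw":0},
  {"hand":1,"xyz":[0.01,0,-0.0027],"yaw":0},
  {"hand":1,"xyz":[0.018,0,-0.0048],"yaw":0},
  {"hand":1,"xyz":[0.022,0,-0.012],"yaw":0},
  {"hand":1,"xyz":[0.022,0,-0.035],"yaw":0},
  {"hand":1,"xyz":[0.022,0,-0.07],"yaw":0},
  {"hand":1,"xyz":[0.022,0,-0.1],"yaw":0},
])

```text
time_s: 28.57
tcp_pos: [0.5104, 0.2506, 0.159]
tcp_rot: [-180.0, 0.0, 57.4]
wrist_force: [0.3, 0.6, -0.2]
gripper_width: 0.003
finger_force: 0.0
```

servo_tool([
  {"hand":1,"xyz":[0.02,0,-0.03],"yaw":0},
  {"hand":1,"xyz":[0.05,0,-0.05],"yaw":0},
  {"hand":1,"xyz":[0.07,0,-0.06],"yaw":0},
  {"hand":1,"xyz":[0.07,0,-0.06],"yaw":0},
  {"hand":1,"xyz":[0.07,0,-0.06],"yaw":0},
  {"hand":1,"xyz":[0.07,0,-0.06],"yaw":0},
])

```text
time_s: 29.07
tcp_pos: [0.5474, 0.3089, 0.2166]
tcp_rot: [-180.0, 0.1, 57.4]
wrist_force: [-0.5, -0.2, 0.7]
gripper_width: 0.004
finger_force: 0.0
```

```bash
python3 - <<'E'
from g import *
gap()
for c in('top','scene'): bed(*look(c,[.457,.165,.085],[.425,.114,.062],[.515,.821,.255],zmin=.055))
p,d,P=cam('top')
for n,c,z in(('gouge',(.742,.024),.01),('tin',(.741,.273),.04),('bowl',(.731,-.242),.03)):
    m=(np.hypot(P[...,0]-c[0],P[...,1]-c[1])<.15)&(P[...,2]>z)&(P[...,2]<.07);print(n,np.nanmedian(P[m],0).round(3),m.sum())
    q=np.load('top.npz')['P'];m=(np.hypot(q[...,0]-c[0],q[...,1]-c[1])<.15)&(q[...,2]>z)&(q[...,2]<.07);print('  before',np.nanmedian(q[m],0).round(3),m.sum())
E
```

```text
t 29.0667 S 0.22751 F -0.45 0.67
foot start -0.008 lip end 0.1043 stop first [0.1095 0.1101]
fit 1316 foot [0.4285 0.1213 0.0618] axis [0.517 0.812 0.269] tilt 74.4 head 57.5 rms 0.0021
bed foot mm [ 5.8 -0.6  0.3] mouth [120.7   0.4   1.6]
fit 762 foot [0.4281 0.1218 0.0621] axis [0.53  0.804 0.268] tilt 74.5 head 56.6 rms 0.0025
bed foot mm [ 6.  -0.   0.6] mouth [121.   -0.8   1.6]
gouge [ 0.741 -0.01   0.024] 854
  before [ 0.741 -0.01   0.024] 852
tin [0.74  0.275 0.061] 799
  before [0.741 0.275 0.061] 801
bowl [ 0.739 -0.245  0.046] 843
  before [ 0.738 -0.246  0.046] 820
```

```bash
python3 -c "
from rig import r
print(r.sign_off())"
```

```text
the job is handed in; nothing more can be done
None
```

I handed the job in at about 29 s: the vase lies in the cradle, foot at the low end, with the red stop slid down against its mouth, no more than about 3 N on it, and the gouge, tin and bowl unmoved. While I regripped it, a finger pad briefly read 18 N (over the 16 N per-finger limit) with the fingertips pressed on the cork; I saw no sign of a crack, but I couldn't check for one directly.

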